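# Regrip a hexapod leg in the inclined cradle and hang it in the test fork

### The job

Take the spare hexapod leg from its rack, lay it in the 45-degree cradle with its foot fully down against the stop, and let go of it there. Then take it again at a new angle and hang it upright, foot down, in the fork of the test stand, with its collar resting flat on the fork behind the two lips, let go, and leave it hanging still. Do not disturb the mouse, the screwdriver or the small bottle.

Things in the scene. Friction and masses are not known exactly. Their poses are not given: they have to be found in the camera images.
- leg_mid (a point): Middle of the leg, on its axis. A round stepped rod 200 mm long, 0.26 to 0.44 kg; own x axis from foot to head. Along x from here (mm): dark foot disc, diameter 44, -100 to -90; steel rod, dia 18, to -42; metal barrel, dia 30, -42 to +42; dark collar disc, dia 52, +42 to +50; black head, dia 26, +50 to +100. Starts level in the rack, axis 60 mm above the bench.
- leg_foot (a point): Centre of the foot's end face, on the leg's axis, 100 mm from its middle.
- leg_collar (a point): On the leg's axis in the plane of the collar's foot-side face (the face that rests on the fork), 42 mm from the middle towards the head.
- leg_head (a point): On the leg's axis in the head, 76 mm from the middle (26 mm past the collar's upper face).
- leg: The leg itself; its origin is its middle, x axis from foot to head.
- rack: Fixed delivery rack: black base 170 x 90 x 12 mm with two white V saddles, each 12 mm long, at -65 (rod) and +24 mm (barrel) along its x. The leg lies along the rack's x axis, head towards +x, its middle up to 8 mm either way from the origin; the barrel is free between the saddles. Origin on the bench.
- cradle: Fixed 45-degree cradle, origin on the bench, base 190 x 90 x 12 mm. A leg laid in it rises at 45 degrees towards the cradle's horizontal +x axis. Along this line from cradle_mid (mm): face of the 50 mm square stop plate -100; V saddles, 12 long, at -66 (rod) and +30 (barrel); free from -60 to +24 and above +36. Friction holds the leg: it does not slide to the stop by itself.
- cradle_mid (a point): Where the leg's middle lies when seated in the cradle against the stop: 133 mm above the bench. The saddles' V is open upwards, square to the rising line; its flanks stand at 45 degrees either side and end about 4 mm above the leg's axis.
- cradle_foot (a point): Centre of the cradle's stop face: where the centre of the foot's end face comes when seated; 62 mm above the bench.
- cradle_head (a point): Where the point leg_head comes when the leg is seated in the cradle.
- fork: Fixed test stand, origin on the bench straight below the seat centre. Level two-tined fork, 10 mm thick, top 170 mm above the bench. Its slot, 38 mm wide, opens to the stand's own -x and ends 21 mm past the seat centre. The tines reach to x -42 mm and end in lips 8 mm high, 6 mm thick. Column under the fork at x +43 to +73; base 150 x 110 x 12 mm.
- fork_seat (a point): Seat centre, level with the tines' top: leg_collar comes here. Play: 6 mm deeper, 10 mm towards the mouth, 4 mm to each side. The foot is wider than the slot: the leg goes in level from the open end, barrel between the tines, collar lifted over the lips, then down. Nothing else rises above the fork.
- mouse: Bystander: black computer mouse, 62 x 108 x 33 mm, lying on the bench; origin at the centre of its underside.
- driver: Bystander: screwdriver with a black handle, lying on the bench beyond the work.
- oiler: Bystander: small upright grey bottle, diameter 44 mm, 90 mm high; origin at the centre of its underside.
Things that resemble listed ones, but are neither listed nor needed, are in the scene too. Leave any blue, orange or red look-alike of the leg alone.

How it is judged:
By the outcome, as a careful person would: the job done as asked, in the order asked, and still so for the second after the job is handed in, with the robot touching nothing.
It also fails if it takes over 72 s, if anything falls off the work surface, if the arm or the gripper's body presses on something with over 40 N, if the wrist force passes 120 N, or if a joint passes its speed limit or range.

### The arm

A 6-joint arm with a two-finger parallel gripper is mounted at the origin on the work surface. World frame = base frame: x ahead of the robot, y to its left, z up, the work surface at z = 0. Lengths are in mm, angles in degrees, forces in N, time in s.
With the tool pointing down it reaches from about 375 to 900 mm from the base axis. Payload 3.1 kg.
Tool frame: the origin (TCP) lies at the very end of the fingers, on their centre line; the grasp point (between the pads) lies 19 mm behind it; z points along the fingers, y is the direction in which the jaws open and shut (so a half turn about z gives the same grasp; the last joint's range is limited). The gripper opens to 87 mm and grips with 3 to 60 N. Pads are 19 mm wide; open, the fingers measure 117 mm over their backs; the gripper's body (75 mm by 190 mm) begins 51 mm behind the grasp point.
Start: joints at [63.856, 30.224, 82.088, -0, 67.689, -10.227], TCP at [171.36, 601.026, 222.548] pointing down, gripper open.
Joint ranges: [-176.69, 176.69], [-43.24, 126.21], [12.49, 139.97], [-82, 262], [0, 151.66], [-163.58, 163.58]. Speed limits (degrees/s): [159.86, 159.86, 180, 180, 180, 180].

### API

Orientations are given as [roll, pitch, yaw] about the fixed x, y, z axes, in that order (R = Rz(yaw) Ry(pitch) Rx(roll)).
In Python, from cell import manip, eyes gives the robot as it stands.
- The arm moves only by the tool carry_out, never from a script. Its argument "motion" is a list of rows, each an object of numbers: "jaw": the closure, from 0 (fully open) to 1 (shut); "dx", "dy", "dz": the shift along the world's x, y, z in m; "rx", "ry", "rz": the turn, a rotation vector about the world's x, y, z in rad. In form: [{"jaw": .., "dx": .., "dy": .., "dz": .., "rx": .., "ry": .., "rz": ..}, ...]. A call has 1 to 10 rows; each row shifts and turns the pose as measured when the row begins; what a row does not reach is not made up. A row lasts 1/10 s, in which the tool goes at most 50 mm and 8.59 degrees, less where a joint would pass 70% of its speed; a pose out of reach is approached as far as the arm can. A call is refused whole if a number of a shift passes 0.05 or a number of a turn 0.15, either way. A call with a gripper value outside its range is refused whole. The fingers move at their own pace and stop on an object; "force" is the grip in N (left out, the last holds). Time passes only in rows, so rows that do not move let the fingers close. It gives the time, the measured TCP pose, the force and the opening at its end, in the units of the state.
- manip.read_state(): the state, without advancing time (a new reading comes with each control period).
- eyes.read_camera(name): name is "scene" or "top" or "wrist"; returns (picture, depth): 420x560x3 uint8, blue, green, red; 420x560 float32, mm along the optical axis (not along the pixel's ray), 0 where there is no reading.
- eyes.calibration(name): a dict with "K" (3x3 intrinsics, pixels), "rvec" (rotation vector, rad) and "tvec" (3), from world to camera coordinates, as OpenCV has them. Camera axes: x right, y down, z forward; pixel columns grow to the right and rows downward; lengths in mm; the calibration is good to about 2 mm. A picture is of the moment at which its call begins: read the wrist's pose just before it. calibration takes no time and is no camera call; for the wrist camera it gives the pose at the moment of the call.
- manip.sign_off(): hands the job in, once; it reports no verdict.
The state is a dict: "time": time; "qpos": joint angles; "dq": joint speeds; "effort": joint torques, N m; "tool_pos": TCP position; "orientation": TCP orientation; "ft_force": force on the tool from outside, world axes, zero at the start; "moment": the same for the moment, N m; "gripper_width": finger opening in mm.
Only numpy, scipy, OpenCV 4.12 (cv2) and the standard library are available. Lean on these libraries where they do the work, as an engineer would, in place of code of your own. Each camera call takes 0.05 s, during which the arm holds its last target.

## Working session

There is one attempt and no reset: what is moved stays moved. The work goes in short steps, Python scripts to look and compute and a tool call to move; the robot and the scene stay as the last step left them, time stands still between calls to the robot, and variables do not carry over. Pictures are saved under pics/ and viewed, and the job is handed in when it is done.

Besides the shell and the picture viewer there is one more tool, called after "Call:" as name([rows], argument=value, ...), one row to a line, values as JSON. carry_out: Moves the arm, as the interface text tells. Its arguments: {"type":"object","properties":{"motion":{"type":"array"},"force":{"type":"number"}},"required":["motion"]}

```bash
ls; mkdir -p pics
python3 - <<'E'
from cell import manip, eyes
import cv2,numpy as np
print(manip.read_state())
for n in ["scene","top"]:
    p,d=eyes.read_camera(n); c=eyes.calibration(n)
    cv2.imwrite(f"pics/{n}0.png",p); np.savez(f"pics/{n}0.npz",p=p,d=d,**{k:np.array(v) for k,v in c.items()})
    R=cv2.Rodrigues(np.array(c['rvec'],float))[0]; print(n,c['K'],(-R.T@np.array(c['tvec']).ravel()).round(),R.round(3).tolist())
E
```

```text
pics
{'time': 0.0, 'qpos': array([ 6.38544086e+01,  3.02774555e+01,  8.21566506e+01, -3.37372654e-04,
        6.76889488e+01, -1.02277753e+01]), 'dq': array([-0.07346272, -0.03918953, -0.0079159 , -0.02381857,  0.02461419,
        0.01205153]), 'effort': array([ 7.97938246e-04, -4.40037882e+01, -1.76595819e+01,  6.33594836e-02,
        5.82655391e-02, -1.84570040e-04]), 'tool_pos': array([171.061323  , 600.37222901, 221.58636491]), 'orientation': array([-1.79878845e+02, -2.15429655e-02,  1.64082290e+02]), 'ft_force': array([ 0.21573128, -1.06024628,  0.36375571]), 'moment': array([0.02234739, 0.0199806 , 0.07587211]), 'gripper_width': 86.91446656892528}
scene [[400.23544798   0.         275.59409543]
 [  0.         400.23544798 200.00629869]
 [  0.           0.           1.        ]] [1442.  569.  855.] [[-0.485, 0.874, 0.008], [0.494, 0.282, -0.822], [-0.721, -0.395, -0.569]]
top [[427.9223956    0.         278.76104665]
 [  0.         427.9223956  209.09428782]
 [  0.           0.           1.        ]] [ 431.   85. 1391.] [[0.019, -1.0, 0.002], [-0.998, -0.019, -0.057], [0.057, -0.001, -0.998]]
```

View pics/scene0.png

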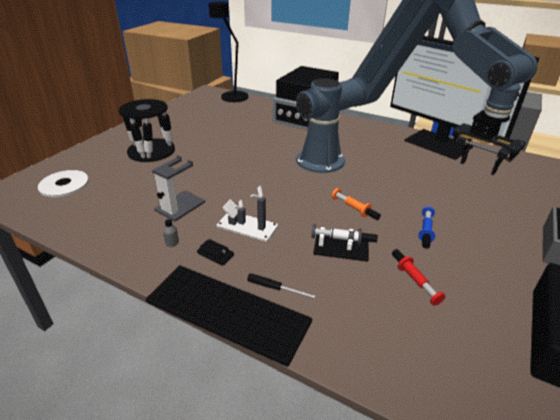

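View pics/top0.png

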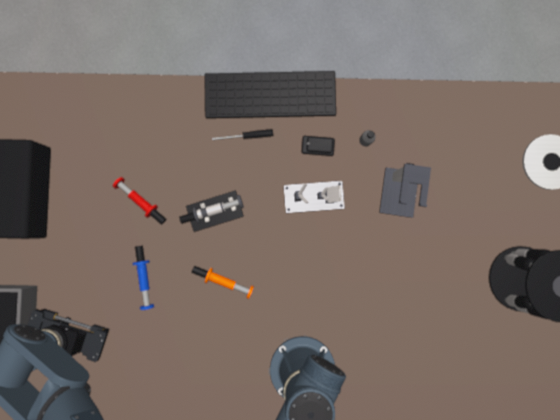

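The top view shows the rack with the leg at about (213,210), the white-based cradle at (315,197), the fork stand at (408,190), the mouse at (319,146), the oiler at (368,138) and the driver at (243,135). I'll crop in closer on these.

Run:
```python
import cv2,numpy as np
p=np.load('pics/top0.npz')['p']
a=cv2.resize(p[170:240,170:260],None,fx=8,fy=8,interpolation=cv2.INTER_CUBIC)
cv2.imwrite('pics/t_rack.png',a)
a=cv2.resize(p[155:225,275:440],None,fx=4.8,fy=4.8,interpolation=cv2.INTER_CUBIC)
cv2.imwrite('pics/t_cf.png',a)
p=np.load('pics/scene0.npz')['p']
a=cv2.resize(p[150:270,140:300],None,fx=5,fy=5,interpolation=cv2.INTER_CUBIC)
cv2.imwrite('pics/s_cf.png',a)
```

```text
(no output)
```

View pics/t_rack.png

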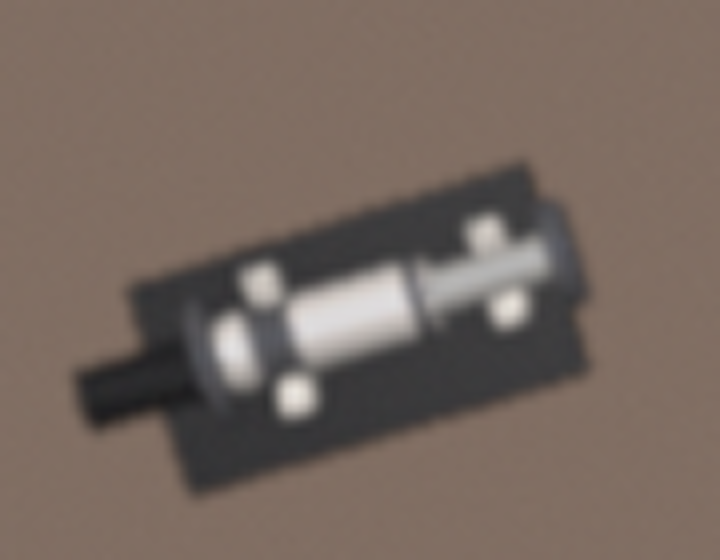

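View pics/t_cf.png

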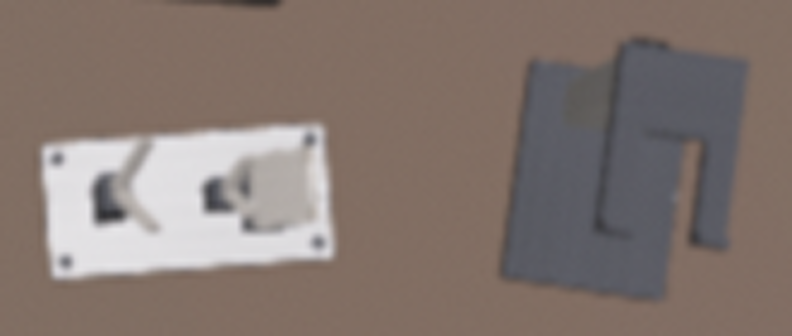

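View pics/s_cf.png

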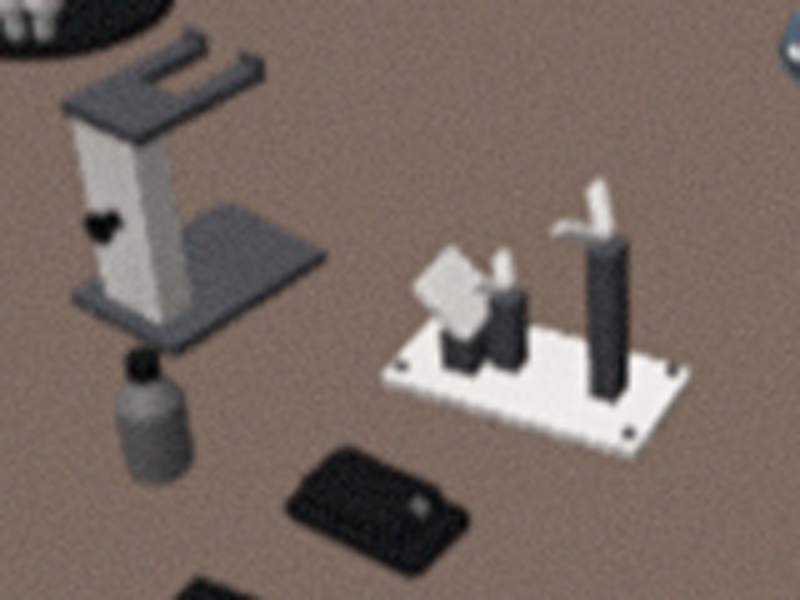

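```bash
cat > h.py <<'E'
import cv2,numpy as np
def load(f):
    z=np.load(f); return z['p'],z['d'],z['K'],z['rvec'].astype(float),z['tvec'].astype(float).ravel()
def ray(uv,K,rv,tv):
    R=cv2.Rodrigues(rv)[0]; uv=np.atleast_2d(np.asarray(uv,float))
    d=np.c_[(uv-K[[0,1],[2,2]])/K[[0,1],[0,1]],np.ones(len(uv))]@R
    return -R.T@tv,d
def onz(uv,z,K,rv,tv):
    c,d=ray(uv,K,rv,tv); z=np.broadcast_to(z,(len(d),)); return c+d*((z-c[2])/d[:,2])[:,None]
def cloud(d,K,rv,tv):
    v,u=np.mgrid[:d.shape[0],:d.shape[1]]; uv=np.c_[u.ravel(),v.ravel()]
    c,r=ray(uv,K,rv,tv); return (c+r*d.reshape(-1,1)).reshape(*d.shape,3)
def proj(P,K,rv,tv):
    return cv2.projectPoints(np.asarray(P,float).reshape(-1,1,3),rv,tv,K,None)[0].reshape(-1,2)
E
python3 - <<'E'
from h import *
p,d,K,rv,tv=load('pics/top0.npz')
X=cloud(d,K,rv,tv)
g=cv2.cvtColor(p,cv2.COLOR_BGR2GRAY).astype(int); hsv=cv2.cvtColor(p,cv2.COLOR_BGR2HSV)
def rect(mask,x0,x1,y0,y1,z,nm):
    m=np.zeros_like(mask,np.uint8); m[y0:y1,x0:x1]=mask[y0:y1,x0:x1]*255
    cs=cv2.findContours(m,cv2.RETR_EXTERNAL,cv2.CHAIN_APPROX_NONE)[0]; c=max(cs,key=cv2.contourArea)
    w=onz(c.reshape(-1,2),z,K,rv,tv)[:,:2].astype(np.float32)
    r=cv2.minAreaRect(w); print(nm,np.round(r[0],1),np.round(r[1],1),round(r[2],2)); return m
# table brown sat
print('px table',p[230,300],hsv[230,300],'white',p[207,300],'rack',p[222,215],hsv[222,215],'forkbase',p[205,395],hsv[205,395],'leg h',p[216,185])
rect(g>170,275,350,170,220,12,'cradle base')
rect((g<85),180,250,180,240,12,'rackbase+')
rect((hsv[...,0]>100)&(g<110)&(hsv[...,0]<135),375,420,160,222,12,'forkbase')
# heights
print('table z',np.median(X[225:235,280:330,2]))
m=X[...,2]
for nm,(x0,x1,y0,y1,zl,zh) in dict(forktop=(380,440,155,220,155,190),cradle=(280,345,180,215,20,220)).items():
    q=X[y0:y1,x0:x1]; s=(q[...,2]>zl)&(q[...,2]<zh); w=q[s]; print(nm,len(w),np.median(w,0).round(1)); r=cv2.minAreaRect(w[:,:2].astype(np.float32)); print(r)
q=X[170:245,170:260]; s=q[...,2]>45; w=q[s]; print('leg',len(w),w.mean(0),cv2.minAreaRect(w[:,:2].astype(np.float32)))
np.set_printoptions(linewidth=250)
print(X[160:215:2,395:435:2,2].round().astype(int))
E
```

```text
px table [ 99 110 128] [ 11  58 128] white [226 224 225] rack [58 56 56] [120   9  58] forkbase [100  93  91] [113  23 100] leg h [39 38 38]
cradle base [552.9 -28.4] [ 90.8 189.1] 5.41
rackbase+ [496.5 301.9] [ 90.2 208.8] 18.66
forkbase [ 583.5 -309.8] [113.4 168.2] 82.74
table z 0.326020900369258
forktop 839 [ 589.  -309.1  170.1]
((576.4006958007812, -305.44036865234375), (78.30362701416016, 115.7939453125), 83.1483383178711)
cradle 485 [551.5 -62.9  74.7]
((548.0145263671875, -24.78376007080078), (74.42564392089844, 175.9097137451172), 5.334853172302246)
leg 678 [494.19078982 286.80310179 124.90990268] ((497.0000915527344, 233.90406799316406), (308.5695495605469, 105.68072509765625), 84.88680267333984)
[[   3   -1 1391   -4    5    2   -1    0    4    1    3 1391   -1   -1    2    1   -1    0    3    1]
 [   3    6    4    3    1   -4   -4    1   -1   11   -1    2    4    0   -2    2   -1    1    4   -1]
 [  -2   -4    0    6    0  170  174  101  102   99    3   -4    2    0    3    5    6    3    0   -5]
 [  -7   -2   -1   -3   -1  169  172  171  168  171  167  170  170  172   
[... 1801 characters left out ...]
  177  176   15   14   16   15   -1    6  168  172  168  172    3   -1    2    5]
 [  10   13   14   15   11  167    7   12   10   13   -2    1  169  173  171  173   -4    1   -7    6]
 [   7   10   10   12   14   12   11   14   10   13   -1   -3  173  173  179  177    0    2   -1   -3]
 [   8   15   13   15   13   14   15   15   12    8    1   -3    1   -1    1   -4    1    6   -3   -2]
 [  15   11    9   12   18   10   14   11    6   18    2    1   -2   -5   -2   -1   -7    4    0   -3]
 [  12   14   12    9    7   14 1391   13   11    9   -1    0   -1   -4   -2    2   -1    4    0 1391]
 [  10   13   16   16   11   12    9   11   10   11   -1    5    0    1    1   -2    0   -5    1   -2]]
```

Run:
```python
from h import *
p,d,K,rv,tv=load('pics/top0.npz')
X=cloud(d,K,rv,tv)
print('leg ends/mid',onz([[181,219],[241.5,201.5],[211,210]],60,K,rv,tv).round(1).tolist())
# stop plate points & saddles
a=np.deg2rad(95.41); ux=np.array([np.cos(a),np.sin(a)]); uy=np.array([-ux[1],ux[0]])
q=X[175:220,280:350].reshape(-1,3); q=q[(q[:,2]>20)&(q[:,2]<200)]
l=np.c_[(q[:,:2]-[552.9,-28.4])@ux,(q[:,:2]-[552.9,-28.4])@uy,q[:,2]]
import collections
for lo in range(-100,70,10):
    s=l[(l[:,0]>=lo)&(l[:,0]<lo+10)]
    if len(s): print(lo,len(s),'y',s[:,1].min().round(),s[:,1].max().round(),s[:,1].mean().round(1),'z',np.percentile(s[:,2],[5,50,95]).round())
# stop plate: s along = (x+z)/sqrt2 const
```

```text
leg ends/mid [[470.0, 386.6, 60.0], [528.2, 199.8, 60.0], [499.8, 294.1, 60.0]]
-90 1 y -33.0 -33.0 -32.6 z [23. 23. 23.]
-80 41 y -21.0 26.0 2.8 z [73. 77. 83.]
-70 61 y -22.0 25.0 1.1 z [65. 72. 79.]
-60 57 y -24.0 27.0 2.3 z [54. 61. 67.]
-50 57 y -23.0 26.0 2.9 z [45. 52. 59.]
-40 36 y -17.0 27.0 4.8 z [35. 49. 89.]
-30 38 y -17.0 21.0 2.2 z [26. 85. 94.]
-20 29 y -7.0 12.0 3.4 z [30. 69. 84.]
-10 12 y -8.0 11.0 1.5 z [25. 60. 72.]
30 28 y -26.0 29.0 1.8 z [142. 153. 159.]
40 46 y -26.0 26.0 0.3 z [ 89. 149. 158.]
50 43 y -10.0 14.0 4.0 z [ 48. 135. 150.]
60 31 y -10.0 27.0 3.3 z [ 32. 122. 134.]
```

Call:
carry_out([
  {"jaw": 0,"dx": 0.02,"dy": -0.018,"dz": 0.005,"rz": -0.08},
  {"jaw": 0,"dx": 0.034,"dy": -0.032,"dz": 0.005,"rz": -0.1},
  {"jaw": 0,"dx": 0.034,"dy": -0.032,"dz": 0.005,"rz": -0.1},
  {"jaw": 0,"dx": 0.034,"dy": -0.032,"dz": 0.005,"rz": -0.1},
  {"jaw": 0,"dx": 0.034,"dy": -0.032,"dz": 0.005,"rz": -0.1},
  {"jaw": 0,"dx": 0.034,"dy": -0.032,"dz": 0.005,"rz": -0.1},
  {"jaw": 0,"dx": 0.034,"dy": -0.032,"dz": 0.005,"rz": -0.1},
  {"jaw": 0,"dx": 0.034,"dy": -0.032,"dz": 0.005,"rz": -0.1},
  {"jaw": 0,"dx": 0.034,"dy": -0.032,"dz": 0.0,"rz": -0.1},
  {"jaw": 0,"dx": 0.02,"dy": -0.02,"dz": 0.0,"rz": -0.08},
])

```text
invalid input at $.motion[0]: expected keys jaw, dx, dy, dz, rx, ry, rz
```

All seven keys are required.

Call:
carry_out([
  {"jaw": 0,"dx": 0.02,"dy": -0.018,"dz": 0.005,"rx": 0,"ry": 0,"rz": -0.08},
  {"jaw": 0,"dx": 0.034,"dy": -0.032,"dz": 0.005,"rx": 0,"ry": 0,"rz": -0.1},
  {"jaw": 0,"dx": 0.034,"dy": -0.032,"dz": 0.005,"rx": 0,"ry": 0,"rz": -0.1},
  {"jaw": 0,"dx": 0.034,"dy": -0.032,"dz": 0.005,"rx": 0,"ry": 0,"rz": -0.1},
  {"jaw": 0,"dx": 0.034,"dy": -0.032,"dz": 0.005,"rx": 0,"ry": 0,"rz": -0.1},
  {"jaw": 0,"dx": 0.034,"dy": -0.032,"dz": 0.005,"rx": 0,"ry": 0,"rz": -0.1},
  {"jaw": 0,"dx": 0.034,"dy": -0.032,"dz": 0.005,"rx": 0,"ry": 0,"rz": -0.1},
  {"jaw": 0,"dx": 0.034,"dy": -0.032,"dz": 0.005,"rx": 0,"ry": 0,"rz": -0.1},
  {"jaw": 0,"dx": 0.034,"dy": -0.032,"dz": 0,"rx": 0,"ry": 0,"rz": -0.1},
  {"jaw": 0,"dx": 0.02,"dy": -0.02,"dz": 0,"rx": 0,"ry": 0,"rz": -0.08},
])

```text
time: 1.1
tool_pos: [487.2, 295.3, 258.5]
orientation: [-179.6, -0.1, 107.4]
ft_force: [0.3, 0.1, -0.5]
gripper_width: 86.8
```

```bash
cat > snap.py <<'E'
import sys
from cell import manip, eyes
import cv2,numpy as np,json
def snap(cam,tag):
    c=eyes.calibration(cam); s=manip.read_state(); p,d=eyes.read_camera(cam)
    cv2.imwrite(f"pics/{tag}.png",p); np.savez(f"pics/{tag}.npz",p=p,d=d,**{k:np.array(v) for k,v in c.items()})
    log(s); return s
def log(s=None):
    s=s or manip.read_state()
    open('log.jsonl','a').write(json.dumps([list(map(float,s['qpos'])),list(map(float,s['tool_pos'])),list(map(float,s['orientation']))])+'\n')
    print('t',s['time'],'q',np.round(s['qpos'],1),'tcp',np.round(s['tool_pos'],1),np.round(s['orientation'],1),'F',np.round(s['ft_force'],1),'M',np.round(s['moment'],2),'w',round(s['gripper_width'],1))
    return s
if __name__=='__main__':
    if len(sys.argv)>1: snap(sys.argv[1],sys.argv[2])
    else: log()
E
python3 snap.py wrist w1
```

```text
t 1.1 q [19.9 23.8 87.5  0.2 69.2  2.4] tcp [487.2 295.3 258.5] [-1.796e+02 -1.000e-01  1.074e+02] F [ 0.3  0.1 -0.5] M [-0.05  0.06 -0.01] w 86.8
```

View pics/w1.png

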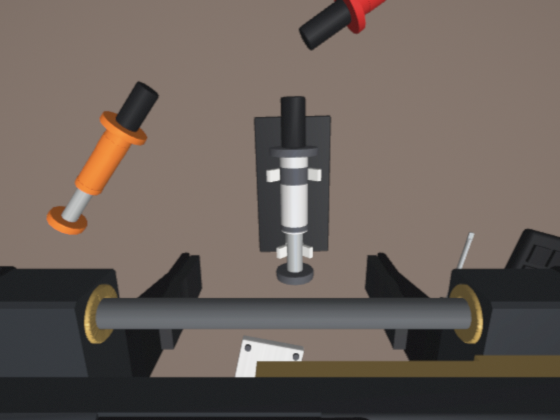

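Run:
```python
from h import *
p,d,K,rv,tv=load('pics/w1.npz')
g=cv2.cvtColor(p,cv2.COLOR_BGR2GRAY).astype(int)
X=cloud(d,K,rv,tv)
print('table',np.median(X[20:80,180:280,2]),'cam',ray([[0,0]],K,rv,tv)[0].round())
mid=[]
for r in list(range(192,222,3))+list(range(236,246,2))+list(range(257,264,2)):
    row=g[r,265:325]; 
    s=np.where(row>110)[0]
    # contiguous run around center 29
    c=29 if row[29]>110 else s[np.argmin(abs(s-29))]
    a=c
    while row[a-1]>110:a-=1
    b=c
    while row[b+1]>110:b+=1
    w=onz([[265+(a+b)/2,r]],60,K,rv,tv)[0]; mid.append(w); print(r,265+a,265+b,w.round(1))
mid=np.array(mid)
vx,vy,x0,y0=cv2.fitLine(mid[:,:2].astype(np.float32),cv2.DIST_HUBER,0,.01,.01).ravel()
if vy<0: vx,vy=-vx,-vy
print('yaw',np.degrees(np.arctan2(vy,vx)),x0,y0)
u=np.array([vx,vy]);n=np.array([-vy,vx]);o=np.array([x0,y0])
q=X[85:300,250:335].reshape(-1,3); l=np.c_[(q[:,:2]-o)@u,(q[:,:2]-o)@n,q[:,2]]
l=l[(abs(l[:,1])<40)]
for a in range(-110,160,4):
    s=l[(l[:,0]>=a)&(l[:,0]<a+4)&(l[:,2]>35)]
    if len(s): print(a,len(s),'y',np.percentile(s[:,1],[3,97]).round(),'z',np.percentile(s[:,2],[50,98]).round(1), 'center', s[abs(s[:,1])<4][:,2].mean().round(1))
```

```text
table -0.8378677090465771 cam [463. 371. 420.]
192 281 307 [495.9 297.8  60. ]
195 281 307 [497.  294.7  60. ]
198 281 307 [498.  291.5  60. ]
201 281 307 [499.  288.2  60. ]
204 281 307 [500.1 285.   60. ]
207 281 307 [501.1 281.8  60. ]
210 281 307 [502.2 278.5  60. ]
213 281 307 [503.2 275.2  60. ]
216 282 307 [504.8 272.1  60. ]
219 282 307 [505.9 268.7  60. ]
236 287 302 [512.1 249.6  60. ]
238 287 302 [512.9 247.3  60. ]
240 287 302 [513.6 245.   60. ]
242 287 302 [514.3 242.7  60. ]
244 285 302 [514. 240.  60.]Traceback (most recent call last):
  File "<stdin>", line 13, in <module>
IndexError: index -61 is out of bounds for axis 0 with size 60
```

Run:
```python
from h import *
p,d,K,rv,tv=load('pics/w1.npz')
g=cv2.cvtColor(p,cv2.COLOR_BGR2GRAY).astype(int)
X=cloud(d,K,rv,tv)
mid=[]
for r in list(range(192,222,3))+list(range(236,243,2)):
    row=g[r,265:325]; c=29;a=b=29
    while row[a-1]>110:a-=1
    while row[b+1]>110:b+=1
    mid.append(onz([[265+(a+b)/2,r]],60,K,rv,tv)[0])
mid=np.array(mid)
vx,vy,x0,y0=cv2.fitLine(mid[:,:2].astype(np.float32),cv2.DIST_HUBER,0,.01,.01).ravel()
if vy<0: vx,vy=-vx,-vy
print('yaw',np.degrees(np.arctan2(vy,vx)),x0,y0)
u=np.array([vx,vy]);n=np.array([-vy,vx]);o=np.array([x0,y0])
q=X[85:300,250:335].reshape(-1,3); l=np.c_[(q[:,:2]-o)@u,(q[:,:2]-o)@n,q[:,2]]
l=l[(abs(l[:,1])<40)]
for a in range(-110,160,4):
    s=l[(l[:,0]>=a)&(l[:,0]<a+4)&(l[:,2]>40)&(l[:,2]<110)]
    if len(s): print(a,len(s),'y',np.percentile(s[:,1],[3,97]).round(),'z',np.percentile(s[:,2],[50,98]).round(1), 'center', s[abs(s[:,1])<4][:,2].mean().round(1))
print(g[90:300:1,293].tolist())
```

```text
yaw 108.57493 504.4449 272.22308
-78 4 y [-14.  11.] z [75.4 78.3] center nan
-74 113 y [-19.  20.] z [78.3 81.6] center 80.6
-70 126 y [-21.  20.] z [78.2 81.5] center 80.8
-66 371 y [-19.  19.] z [67.1 80.7] center 73.3
-62 49 y [-8.  8.] z [67.2 69.1] center 68.2
-58 46 y [-8.  8.] z [67.  69.1] center 67.6
-54 50 y [-8.  8.] z [66.7 69.3] center 67.7
-50 108 y [-19.  19.] z [62.9 68.8] center 68.0
-46 115 y [-19.  19.] z [62.8 68.8] center 67.9
-42 122 y [-19.  19.] z [62.3 68.2] center 67.4
-38 97 y [-18.  17.] z [62.5 68.7] center 67.7
-34 52 y [-8.  9.] z [66.6 68.8] center 67.8
-30 51 y [-8.  9.] z [66.9 69. ] center 68.0
-26 58 y [-8.  8.] z [66.9 69.2] center 67.9
-22 41 y [-8.  8.] z [67.2 68.6] center 67.7
-18 50 y [-13.  13.] z [72.5 74.9] center 74.0
-14 96 y [-14.  14.] z [72.4 75.5] center 74.1
-10 104 y [-14.  14.] z [72. 75.] center 73.7
-6 87 y [-13.  13.] z [71.9 74.7] center 73.4
-2 93 y [-13.  13.] z [71.9 74.7] center 73.6
2 91 y [-14.  13.] z [72.1 74.8] center 73.7
6 97 y [-14.  13.] z [71.9 75. ] center 73.8
10 96 y [-13.  13.] z [72.1 74.7] center 73.6
14 9
[... 1667 characters left out ...]
 99, 100, 99, 100, 100, 100, 100, 99, 99, 99, 99, 106, 159, 229, 233, 233, 233, 233, 233, 233, 233, 233, 232, 233, 232, 232, 233, 232, 232, 232, 233, 233, 232, 233, 233, 233, 233, 233, 233, 233, 233, 233, 233, 233, 233, 233, 233, 233, 233, 233, 234, 234, 233, 227, 186, 112, 99, 99, 103, 142, 206, 211, 194, 192, 192, 192, 192, 191, 192, 192, 191, 191, 191, 191, 191, 190, 190, 190, 190, 190, 190, 190, 190, 189, 189, 189, 189, 189, 189, 189, 188, 188, 189, 189, 187, 188, 188, 187, 172, 115, 61, 51, 51, 54, 72, 96, 98, 99, 98, 98, 100, 104, 116, 123, 123, 122, 123, 123, 123, 123, 123, 123, 123, 121, 110, 63, 55]<stdin>:20: RuntimeWarning: Mean of empty slice.
  ret = ret.dtype.type(ret / rcount)
```

The wrist view shows the leg clearly, with its head end at (292,97), collar at row 152, barrel and rod, and foot at (295,272). The leg's middle comes out at about (496.6, 295.5, 60), yaw 108.6°. I'll go down and take it 12 mm foot-side of the middle.

Call:
carry_out([
  {"jaw": 0,"dx": 0.0133,"dy": -0.0112,"dz": -0.02,"rx": 0,"ry": 0,"rz": 0.02},
  {"jaw": 0,"dx": 0,"dy": 0,"dz": -0.045,"rx": 0,"ry": 0,"rz": 0},
  {"jaw": 0,"dx": 0,"dy": 0,"dz": -0.045,"rx": 0,"ry": 0,"rz": 0},
  {"jaw": 0,"dx": 0,"dy": 0,"dz": -0.045,"rx": 0,"ry": 0,"rz": 0},
  {"jaw": 0,"dx": 0,"dy": 0,"dz": -0.022,"rx": 0,"ry": 0,"rz": 0},
])

```text
time: 1.65
tool_pos: [509.6, 279.6, 80.3]
orientation: [179.5, 0.0, 108.0]
ft_force: [-0.5, -0.4, -0.1]
gripper_width: 87.0
```

```bash
python3 snap.py
```

```text
t 1.65 q [17.8 38.  95.4 -0.  46.1 -0.3] tcp [509.6 279.6  80.3] [179.5   0.  108. ] F [-0.5 -0.4 -0.1] M [-0.12  0.03 -0.01] w 87.0
```

Call:
carry_out([
  {"jaw": 0,"dx": -0.009,"dy": 0.0045,"dz": -0.01,"rx": 0,"ry": 0,"rz": 0.01},
  {"jaw": 0,"dx": 0,"dy": 0,"dz": -0.012,"rx": 0,"ry": 0,"rz": 0},
  {"jaw": 0,"dx": 0,"dy": 0,"dz": -0.012,"rx": 0,"ry": 0,"rz": 0},
])

```text
time: 1.95
tool_pos: [498.0, 283.5, 40.7]
orientation: [179.9, 0.0, 108.7]
ft_force: [-0.2, 0.0, -0.4]
gripper_width: 86.8
```

```bash
python3 snap.py wrist w2
```

```text
t 1.95 q [18.5 41.4 97.3 -0.  41.3 -0.1] tcp [498.  283.5  40.7] [179.9   0.  108.7] F [-0.2  0.  -0.4] M [-0.05  0.02  0.  ] w 86.8
```

View pics/w2.png

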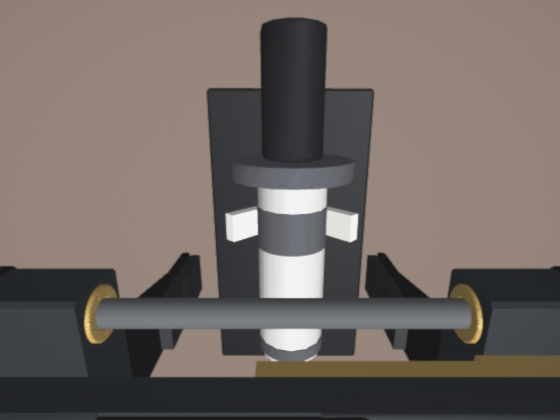

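The leg sits between the open fingers, with the barrel at about (292,320) and the saddle clear. I'll centre on it and close.

Call:
carry_out([
  {"jaw": 0,"dx": 0.0023,"dy": 0.0006,"dz": 0,"rx": 0,"ry": 0,"rz": 0},
  {"jaw": 1,"dx": 0,"dy": 0,"dz": 0,"rx": 0,"ry": 0,"rz": 0},
  {"jaw": 1,"dx": 0,"dy": 0,"dz": 0,"rx": 0,"ry": 0,"rz": 0},
  {"jaw": 1,"dx": 0,"dy": 0,"dz": 0,"rx": 0,"ry": 0,"rz": 0},
  {"jaw": 1,"dx": 0,"dy": 0,"dz": 0,"rx": 0,"ry": 0,"rz": 0},
  {"jaw": 1,"dx": 0,"dy": 0,"dz": 0,"rx": 0,"ry": 0,"rz": 0},
], force=45)

```text
time: 2.6
tool_pos: [502.5, 284.3, 41.5]
orientation: [179.7, 0.0, 108.6]
ft_force: [-0.4, 0.5, 0.6]
gripper_width: 55.2
```

```bash
python3 snap.py
```

```text
t 2.6 q [18.4 41.4 96.8 -0.  41.5 -0.2] tcp [502.5 284.3  41.5] [179.7   0.  108.6] F [-0.4  0.5  0.6] M [-0.08  0.03 -0.  ] w 55.2
```

Call:
carry_out([
  {"jaw": 1,"dx": -0.0015,"dy": 0,"dz": 0,"rx": 0,"ry": 0,"rz": 0},
  {"jaw": 1,"dx": 0,"dy": 0,"dz": 0,"rx": 0,"ry": 0,"rz": 0},
  {"jaw": 1,"dx": 0,"dy": 0,"dz": 0,"rx": 0,"ry": 0,"rz": 0},
  {"jaw": 1,"dx": 0,"dy": 0,"dz": 0,"rx": 0,"ry": 0,"rz": 0},
  {"jaw": 1,"dx": 0,"dy": 0,"dz": 0,"rx": 0,"ry": 0,"rz": 0},
  {"jaw": 1,"dx": 0,"dy": 0,"dz": 0,"rx": 0,"ry": 0,"rz": 0},
])

```text
time: 3.2
tool_pos: [501.6, 284.6, 42.1]
orientation: [179.6, 0.0, 108.6]
ft_force: [0.2, 0.3, 0.2]
gripper_width: 29.3
```

```bash
python3 snap.py
```

```text
t 3.2 q [18.5 41.3 97.  -0.  41.3 -0.1] tcp [501.6 284.6  42.1] [179.6   0.  108.6] F [0.2 0.3 0.2] M [-0.03 -0.03 -0.  ] w 29.3
```

Call:
carry_out([
  {"jaw": 1,"dx": 0,"dy": 0,"dz": 0.01,"rx": 0,"ry": 0,"rz": 0},
  {"jaw": 1,"dx": 0,"dy": 0,"dz": 0.03,"rx": 0,"ry": 0,"rz": 0},
  {"jaw": 1,"dx": 0,"dy": 0,"dz": 0.04,"rx": 0,"ry": 0,"rz": 0},
  {"jaw": 1,"dx": 0,"dy": 0,"dz": 0.04,"rx": 0,"ry": 0,"rz": 0},
  {"jaw": 1,"dx": 0,"dy": 0,"dz": 0.04,"rx": 0,"ry": 0,"rz": 0},
  {"jaw": 1,"dx": 0,"dy": 0,"dz": 0.02,"rx": 0,"ry": 0,"rz": 0},
])

```text
time: 3.8
tool_pos: [492.3, 281.5, 223.2]
orientation: [-179.1, 0.0, 108.6]
ft_force: [1.2, 0.7, -3.4]
gripper_width: 28.6
```

```bash
python3 snap.py wrist w3
python3 - <<'E'
from h import *
for nm in ['top0','scene0']:
    p,d,K,rv,tv=load(f'pics/{nm}.npz'); X=cloud(d,K,rv,tv)
    c=np.array([552.9,-28.4]); a=np.deg2rad(95.41); ux=np.array([np.cos(a),np.sin(a)]); uy=np.array([-ux[1],ux[0]])
    q=X.reshape(-1,3); l=np.c_[(q[:,:2]-c)@ux,(q[:,:2]-c)@uy,q[:,2]]
    g=p.reshape(-1,3).mean(1)
    m=(abs(l[:,0])<95)&(abs(l[:,1])<45)
    t=m&(l[:,2]<20)&(g>190); print(nm,'base z',np.median(l[t,2]), 'x',np.percentile(l[t,0],[0.5,99.5]),'y',np.percentile(l[t,1],[.5,99.5]))
    s=m&(l[:,0]<-45)&(l[:,2]>40)&(abs(l[:,1]-1)<20); w=(l[s,0]+l[s,2]); print('stop x+z',np.median(w),np.percentile(w,[10,90]),s.sum())
    s=m&(l[:,0]<-45)&(l[:,2]>40)&(abs(l[:,0]+l[:,2]-np.median(w))<10); print('plate y',np.percentile(l[s,1],[2,98]), 'x',np.percentile(l[s,0],[2,98]),s.sum())
    for zz in [(138,175,20,60),(75,110,-45,0)]:
        s=m&(l[:,2]>zz[0])&(l[:,2]<zz[1])&(l[:,0]>zz[2])&(l[:,0]<zz[3]); print('saddle y',np.percentile(l[s,1],[2,50,98]).round(1),'along',np.percentile((l[s,0]+l[s,2])/2**.5,[5,50,95]).round(1),s.sum(),l[s].mean(0).round(1))
E
```

```text
t 3.8 q [18.5 26.1 89.8 -0.  65.  -0.1] tcp [492.3 281.5 223.2] [-179.1    0.   108.6] F [ 1.2  0.7 -3.4] M [ 0.01 -0.02 -0.03] w 28.6
top0 base z 12.383088479100252 x [-92.88534931  93.53749773] y [-42.95033707  44.41315312]
stop x+z 5.972364588852592 [ 2.31279397 10.47916142] 148
plate y [-21.87173577  25.64710912] x [-76.85625522 -45.9305053 ] 185
saddle y [-26.1   0.1  29.1] along [129.1 137.6 143.4] 89 [ 43.8   0.6 149.5]
saddle y [-16.5   2.8  20.2] along [34.3 42.4 46.6] 56 [-26.3   1.8  85.2]
scene0 base z 13.468684286146583 x [-93.86198535  92.17430966] y [-44.48735369  43.76892317]
stop x+z 5.97079403636976 [2.50277992 8.56046921] 100
plate y [-24.25338901  25.39222697] x [-77.10649429 -45.96482958] 143
saddle y [-24.3   1.1  29.2] along [128.4 137.3 142.1] 68 [ 42.4   1.3 150.8]
saddle y [-18.1   2.   19.8] along [35.1 41.6 46.2] 40 [-27.8   0.4  86. ]
```

View pics/w3.png

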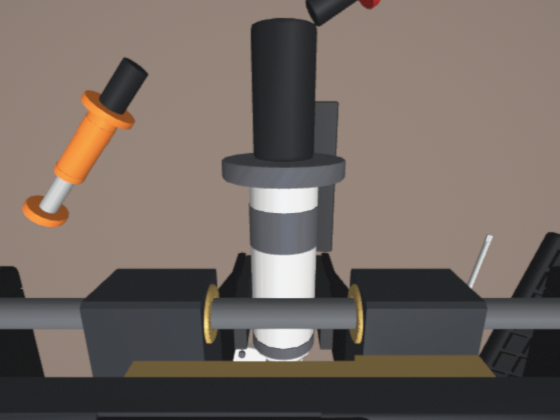

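```bash
cat > plan.py <<'E'
from h import *
from scipy.spatial.transform import Rotation as Rn
from snap import *
CYAW=95.41; MID=np.array([550.5,-13.8,133.])
def leg_axis(yaw,el):
    a,b=np.deg2rad([yaw,el]); return np.array([np.cos(a)*np.cos(b),np.sin(a)*np.cos(b),np.sin(b)])
def upn(yaw,el):
    a,b=np.deg2rad([yaw,el]); return np.array([-np.cos(a)*np.sin(b),-np.sin(a)*np.sin(b),np.cos(b)])
def delta(T,Rt,n=1,show=True):
    s=log(); R=Rn.from_euler('xyz',s['orientation'],degrees=True).as_matrix()
    dp=np.array(T)-s['tool_pos']; rv=Rn.from_matrix(Rt@R.T).as_rotvec()
    print('dp m',(dp/1000).round(4),'rv',rv.round(4),'deg',np.degrees(np.linalg.norm(rv)).round(2),'dist',np.linalg.norm(dp).round(1))
    return dp,rv
def barrel_pose(mid,yaw,el,s=-11.9,off=18.3):
    e=leg_axis(yaw,el); z=-upn(yaw,el); R=np.c_[e,np.cross(z,e),z]
    return np.array(mid)+s*e+off*z,R
E
python3 - <<'E'
from plan import *
n=upn(CYAW,45)
T,R=barrel_pose(MID+120*n,CYAW,45); print(T)
delta(T,R)
E
```

```text
[558.073427   -93.76951421 196.49818895]
t 3.85 q [18.5 25.9 89.7 -0.  65.1 -0.1] tcp [493.5 282.  225.7] [-179.4    0.   108.6] F [ 0.5  1.  -1.6] M [-0.07 -0.    0.03] w 29.1
dp m [ 0.0646 -0.3757 -0.0292] rv [ 0.7724  0.1536 -0.2233] deg 46.9 dist 382.4
```

Call:
carry_out([
  {"jaw": 1,"dx": 0.003,"dy": -0.02,"dz": 0.02,"rx": 0.05,"ry": 0.01,"rz": -0.015},
  {"jaw": 1,"dx": 0.006,"dy": -0.035,"dz": 0.02,"rx": 0.08,"ry": 0.016,"rz": -0.023},
  {"jaw": 1,"dx": 0.006,"dy": -0.035,"dz": 0.02,"rx": 0.08,"ry": 0.016,"rz": -0.023},
  {"jaw": 1,"dx": 0.006,"dy": -0.035,"dz": 0.01,"rx": 0.08,"ry": 0.016,"rz": -0.023},
  {"jaw": 1,"dx": 0.006,"dy": -0.035,"dz": 0,"rx": 0.08,"ry": 0.016,"rz": -0.023},
  {"jaw": 1,"dx": 0.006,"dy": -0.035,"dz": 0,"rx": 0.08,"ry": 0.016,"rz": -0.023},
  {"jaw": 1,"dx": 0.006,"dy": -0.035,"dz": 0,"rx": 0.08,"ry": 0.016,"rz": -0.023},
  {"jaw": 1,"dx": 0.006,"dy": -0.035,"dz": 0,"rx": 0.08,"ry": 0.016,"rz": -0.023},
  {"jaw": 1,"dx": 0.006,"dy": -0.03,"dz": 0,"rx": 0.08,"ry": 0.016,"rz": -0.023},
  {"jaw": 1,"dx": 0.003,"dy": -0.02,"dz": 0,"rx": 0.04,"ry": 0.008,"rz": -0.01},
])

```text
time: 4.85
tool_pos: [539.6, -41.7, 292.9]
orientation: [179.5, -44.0, 96.6]
ft_force: [0.5, -0.1, -2.9]
gripper_width: 29.3
```

Run:
```python
from plan import *
n=upn(CYAW,45)
T,R=barrel_pose(MID+120*n,CYAW,45); print(T)
delta(T,R)
snap('scene','s1')
```

```text
[558.073427   -93.76951421 196.49818895]
t 4.85 q [-34.6  30.5  84.4  32.1  96.1 -46.6] tcp [539.6 -41.7 292.9] [179.5 -44.   96.6] F [ 0.5 -0.1 -2.9] M [-0.78 -0.04  0.02] w 29.3
dp m [ 0.0184 -0.052  -0.0964] rv [ 0.0174  0.0082 -0.0152] deg 1.4 dist 111.1
t 4.85 q [-34.6  30.5  84.4  32.1  96.1 -46.6] tcp [539.6 -41.7 292.9] [179.5 -44.   96.6] F [ 0.5 -0.1 -2.9] M [-0.78 -0.04  0.02] w 29.3
```

View pics/s1.png

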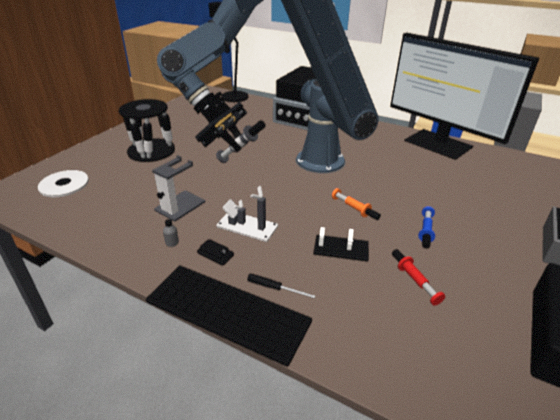

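Call:
carry_out([
  {"jaw": 1,"dx": 0.004,"dy": -0.014,"dz": -0.015,"rx": 0.005,"ry": 0.003,"rz": -0.005},
  {"jaw": 1,"dx": 0.004,"dy": -0.012,"dz": -0.025,"rx": 0.005,"ry": 0.002,"rz": -0.005},
  {"jaw": 1,"dx": 0.004,"dy": -0.011,"dz": -0.025,"rx": 0.005,"ry": 0.002,"rz": -0.005},
  {"jaw": 1,"dx": 0.003,"dy": -0.006,"dz": -0.015,"rx": 0,"ry": 0,"rz": 0},
  {"jaw": 1,"dx": 0,"dy": 0,"dz": 0,"rx": 0,"ry": 0,"rz": 0},
])

```text
time: 5.4
tool_pos: [553.8, -93.0, 203.0]
orientation: [-179.4, -44.5, 94.5]
ft_force: [0.6, 0.1, -3.3]
gripper_width: 29.0
```

Run:
```python
from plan import *
n=upn(CYAW,45)
T,R=barrel_pose(MID+60*n+4*leg_axis(CYAW,45),CYAW,45)
delta(T,R)
snap('top','t2'); snap('wrist','w4')
```

```text
t 5.4 q [-37.9  39.4  83.4  30.7  91.1 -51.6] tcp [553.8 -93.  203. ] [-179.4  -44.5   94.5] F [ 0.6  0.1 -3.3] M [-0.82  0.03 -0.  ] w 29.0
dp m [ 0.      0.0443 -0.0461] rv [ 0.0086 -0.0066  0.0089] deg 0.8 dist 63.9
t 5.4 q [-37.9  39.4  83.4  30.7  91.1 -51.6] tcp [553.8 -93.  203. ] [-179.4  -44.5   94.5] F [ 0.6  0.1 -3.3] M [-0.82  0.03 -0.  ] w 29.0
t 5.45 q [-37.9  39.3  83.4  30.8  91.1 -51.6] tcp [553.8 -92.5 204. ] [-179.5  -44.6   94.6] F [-0.1 -0.3 -3.1] M [-0.8  -0.06 -0.01] w 29.2
```

View pics/w4.png

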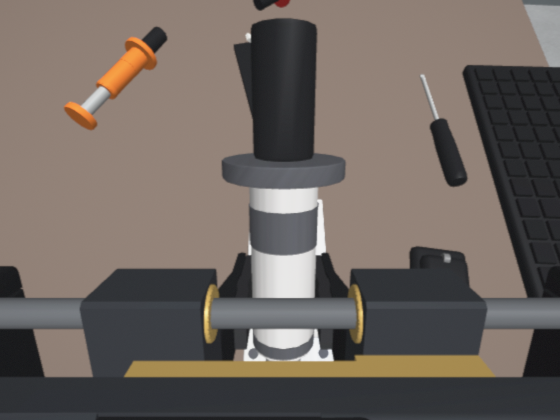

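View pics/t2.png

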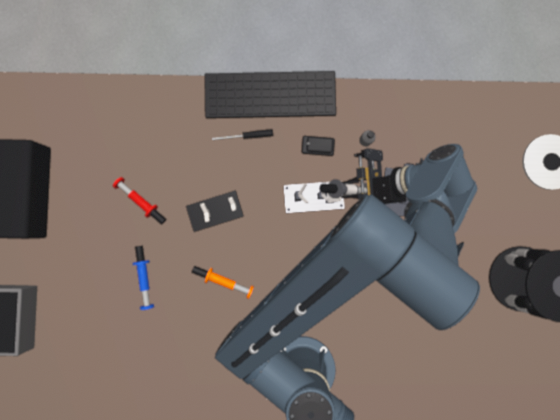

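Run:
```python
from plan import *
p,d,K,rv,tv=load('pics/w4.npz')
a=np.deg2rad(CYAW); ux=np.array([np.cos(a),np.sin(a),0]); uy=np.array([-ux[1],ux[0],0]); c=np.array([552.9,-28.4,0])
e=leg_axis(CYAW,45); n=upn(CYAW,45)
pts={'b':[c+sx*95*ux+sy*45*uy+[0,0,12] for sx in(-1,1) for sy in(-1,1)],'s':[MID+30*e+sy*24*uy+6*n for sy in(-1,1)],'s2':[MID+36*e+sy*24*uy+6*n for sy in(-1,1)]}
im=p.copy()
for k,v in pts.items():
    u=proj(v,K,rv,tv); print(k,u.round(1).tolist())
    for q in u: cv2.circle(im,tuple(int(round(t)) for t in q),3,(0,0,255),1)
im=cv2.resize(im[180:400,200:380],None,fx=3.3,fy=2.6,interpolation=cv2.INTER_CUBIC)
cv2.imwrite('pics/w4c.png',im)
```

```text
b [[337.1, 364.4], [245.6, 365.3], [324.3, 198.3], [252.1, 199.1]]
s [[320.5, 171.9], [258.6, 172.6]]
s2 [[320.7, 164.2], [258.4, 164.9]]
```

View pics/w4c.png

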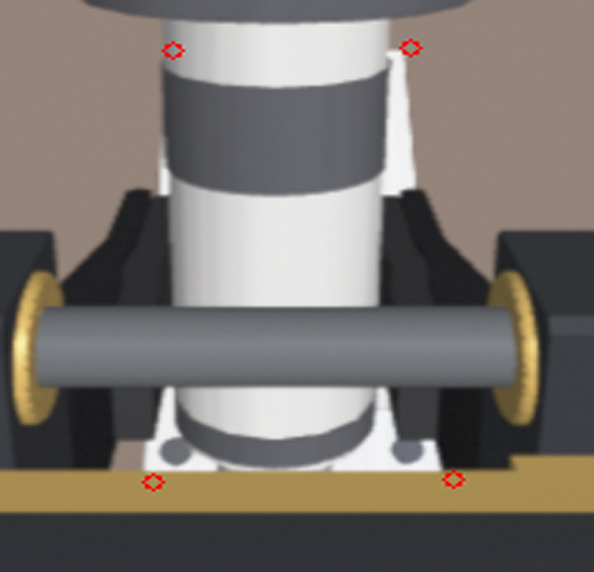

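Run:
```python
from plan import *
p,d,K,rv,tv=load('pics/w4.npz')
s=[553.8,-92.7,203.5]; R=Rn.from_euler('xyz',[-179.45,-44.55,94.55],degrees=True).as_matrix()
g=np.array(s)-18.3*R[:,2]
mid=g+11.9*R[:,0]
for t in (-11.9,0,20,70,95): print('leg s',t,proj([mid+t*R[:,0]],K,rv,tv).round(1))
g8=cv2.cvtColor(p,cv2.COLOR_BGR2GRAY).astype(int)
for r in (60,100,130,190,200,270,285,340):
    print(r,g8[r,240:330:1].tolist() if r in (100,270) else '')
def edge(r,c0,c1,thr,sign):
    row=g8[r,c0:c1]; 
    return c0+np.where((row>thr) if sign>0 else (row<thr))[0][[0,-1]]
print([edge(r,225,345,100,-1) for r in (60,100,130)],[edge(r,246,322,150,1) for r in (192,198,262,275,290)])
X=cloud(d,K,rv,tv)
# local in tool frame at rows
for r in (60,100,130): 
    q=(X[r,225:345]-s)@R; m=(q[:,2]<0)&(q[:,2]>-40); print('head lateral',r,q[m,1].min().round(1),q[m,1].max().round(1),'x',np.median(q[m,0]).round(1),'z',q[m,2].min().round(1))
for r in (275,285): 
    q=(X[r,225:345]-s)@R; m=(q[:,2]<-10)&(q[:,2]>-40)&(abs(q[:,1])<18); print('barrel',r,q[m,1].min().round(1),q[m,1].max().round(1),np.median(q[m,0]).round(1),'z',q[m,2].min().round(1))
# base edges from bright px at rows
a=np.deg2rad(CYAW); ux=np.array([np.cos(a),np.sin(a),0]); uy=np.array([-ux[1],ux[0],0])
for r in (225,235,245,350,354):
    i=np.where(g8[r,225:350]>200)[0]+225; w=onz([[i[0]-.5,r],[i[-1]+.5,r]],12,K,rv,tv); print(r,i[0],i[-1],w.round(1).tolist(),'uy',((w-[552.9,-28.4,0])@uy).round(1),'ux',((w-[552.9,-28.4,0])@ux).round(1))
```

```text
leg s -11.9 [[286.2 290.2]]
leg s 0 [[286.3 267.2]]
leg s 20 [[286.4 226.2]]
leg s 70 [[286.7 108.6]]
leg s 95 [[286.9  40. ]]
60 
100 [135, 136, 135, 134, 135, 135, 130, 101, 49, 41, 43, 40, 33, 30, 31, 30, 32, 33, 33, 33, 34, 35, 35, 36, 38, 36, 38, 39, 38, 38, 40, 39, 39, 40, 42, 42, 44, 44, 47, 47, 48, 50, 51, 52, 51, 51, 52, 50, 52, 51, 51, 52, 51, 50, 49, 47, 46, 43, 43, 43, 41, 41, 42, 41, 41, 40, 40, 39, 40, 39, 38, 38, 37, 38, 59, 105, 133, 135, 135, 135, 135, 136, 135, 134, 135, 135, 135, 135, 135, 135]
130 
190 
200 
270 [32, 32, 39, 45, 45, 45, 46, 45, 45, 45, 54, 94, 123, 133, 143, 154, 165, 173, 177, 181, 187, 192, 193, 195, 197, 200, 204, 209, 212, 213, 214, 215, 216, 219, 221, 223, 226, 228, 229, 230, 230, 231, 231, 232, 232, 232, 232, 232, 231, 231, 232, 231, 231, 231, 231, 231, 231, 231, 230, 229, 229, 228, 227, 225, 225, 224, 222, 221, 218, 217, 213, 207, 199, 189, 165, 116, 58, 46, 46, 46, 46, 45, 45, 44, 36, 32, 33, 32, 33, 33]
285 
340 
[array([237, 315]), array([248, 314]), array([253, 313])] [array([254, 317]), array([254, 318]), array([255, 314]), array([255, 314]), array([256, 313])]
head lateral 60 -13.2 11.0 x 98.4 z -30.9
head lateral 100 -13.2 11.1 x 84.8 z -31.5
head lateral 130 -13.9 11.0 x 74.0 z -31.4
barrel 275 -17.9 17.9 13.1 z -32.9
barrel 285 -17.8 17.9 9.3 z -32.4
225 318 323 [[581.7, 32.7, 12.0], [588.8, 33.3, 12.0]] uy [-34.4 -41.6] ux [58.1 58. ]
235 317 324 [[581.0, 19.4, 12.0], [590.4, 20.2, 12.0]] uy [-32.5 -41.9] ux [45.  44.9]
245 249 324 [[502.8, 0.2, 12.0], [590.7, 7.5, 12.0]] uy [ 47.1 -41. ] ux [33.2 32.1]
350 245 330 [[514.0, -113.3, 12.0], [599.9, -106.0, 12.0]] uy [ 46.8 -39.5] ux [-80.9 -81.7]
354 244 331 [[513.5, -117.1, 12.0], [601.0, -109.7, 12.0]] uy [ 47.6 -40.2] ux [-84.6 -85.4]
```

Call:
carry_out([
  {"jaw": 1,"dx": 0,"dy": 0.01,"dz": -0.01,"rx": 0.004,"ry": -0.003,"rz": 0.004},
  {"jaw": 1,"dx": 0,"dy": 0.015,"dz": -0.016,"rx": 0.004,"ry": -0.003,"rz": 0.004},
  {"jaw": 1,"dx": 0,"dy": 0.014,"dz": -0.014,"rx": 0,"ry": 0,"rz": 0},
  {"jaw": 1,"dx": 0,"dy": 0.004,"dz": -0.004,"rx": 0,"ry": 0,"rz": 0},
  {"jaw": 1,"dx": 0,"dy": 0,"dz": 0,"rx": 0,"ry": 0,"rz": 0},
])

```text
time: 6.0
tool_pos: [555.0, -43.6, 164.1]
orientation: [179.2, -44.7, 96.3]
ft_force: [-0.6, -0.1, -3.6]
gripper_width: 28.9
```

Run:
```python
from plan import *
n=upn(CYAW,45)
for h in (60,12):
    T,R=barrel_pose(MID+h*n+4*leg_axis(CYAW,45),CYAW,45)
    delta(T,R)
```

```text
t 6.0 q [-34.3  41.2  87.9  33.1  84.2 -53.8] tcp [555.  -43.6 164.1] [179.2 -44.7  96.3] F [-0.6 -0.1 -3.6] M [-0.85  0.01 -0.01] w 28.9
dp m [-0.0012 -0.0051 -0.0072] rv [ 0.0041  0.0104 -0.0055] deg 0.72 dist 8.9
t 6.0 q [-34.3  41.2  87.9  33.1  84.2 -53.8] tcp [555.  -43.6 164.1] [179.2 -44.7  96.3] F [-0.6 -0.1 -3.6] M [-0.85  0.01 -0.01] w 28.9
dp m [-0.0044  0.0287 -0.0412] rv [ 0.0041  0.0104 -0.0055] deg 0.72 dist 50.4
```

Call:
carry_out([
  {"jaw": 1,"dx": -0.001,"dy": 0.002,"dz": -0.01,"rx": 0.004,"ry": 0.008,"rz": -0.004},
  {"jaw": 1,"dx": -0.001,"dy": 0.009,"dz": -0.012,"rx": 0,"ry": 0.002,"rz": 0},
  {"jaw": 1,"dx": -0.001,"dy": 0.009,"dz": -0.01,"rx": 0,"ry": 0,"rz": 0},
  {"jaw": 1,"dx": -0.001,"dy": 0.007,"dz": -0.007,"rx": 0,"ry": 0,"rz": 0},
  {"jaw": 1,"dx": 0,"dy": 0,"dz": 0,"rx": 0,"ry": 0,"rz": 0},
])

```text
time: 6.5
tool_pos: [551.7, -15.3, 123.4]
orientation: [179.7, -44.8, 95.6]
ft_force: [0.2, 0.3, -2.7]
gripper_width: 29.0
```

Run:
```python
from plan import *
n=upn(CYAW,45)
for h in (12,4,0):
    T,R=barrel_pose(MID+h*n+4*leg_axis(CYAW,45),CYAW,45)
    delta(T,R)
snap('top','t3');snap('scene','s3');snap('wrist','w5')
im=np.vstack([cv2.resize(cv2.imread('pics/t3.png')[150:240,260:420],None,fx=3.3,fy=3.3,interpolation=cv2.INTER_CUBIC),cv2.resize(cv2.imread('pics/s3.png')[160:250,160:320],None,fx=3.3,fy=3.3,interpolation=cv2.INTER_CUBIC)])
cv2.imwrite('pics/c3.png',im)
```

```text
t 6.5 q [-32.3  44.   90.8  34.7  78.8 -55.3] tcp [551.7 -15.3 123.4] [179.7 -44.8  95.6] F [ 0.2  0.3 -2.7] M [-0.82 -0.01  0.02] w 29.0
dp m [-0.0011  0.0004 -0.0005] rv [ 0.0024  0.0033 -0.0009] deg 0.24 dist 1.3
t 6.5 q [-32.3  44.   90.8  34.7  78.8 -55.3] tcp [551.7 -15.3 123.4] [179.7 -44.8  95.6] F [ 0.2  0.3 -2.7] M [-0.82 -0.01  0.02] w 29.0
dp m [-0.0016  0.006  -0.0061] rv [ 0.0024  0.0033 -0.0009] deg 0.24 dist 8.7
t 6.5 q [-32.3  44.   90.8  34.7  78.8 -55.3] tcp [551.7 -15.3 123.4] [179.7 -44.8  95.6] F [ 0.2  0.3 -2.7] M [-0.82 -0.01  0.02] w 29.0
dp m [-0.0019  0.0089 -0.0089] rv [ 0.0024  0.0033 -0.0009] deg 0.24 dist 12.7
t 6.5 q [-32.3  44.   90.8  34.7  78.8 -55.3] tcp [551.7 -15.3 123.4] [179.7 -44.8  95.6] F [ 0.2  0.3 -2.7] M [-0.82 -0.01  0.02] w 29.0
t 6.55 q [-32.3  44.   90.8  34.7  78.8 -55.3] tcp [552.1 -15.9 123.7] [179.7 -44.8  95.7] F [-0.6 -0.5 -2.6] M [-0.81 -0.04 -0.03] w 28.8
t 6.6 q [-32.3  44.   90.7  34.7  78.8 -55.3] tcp [552.7 -16.5 124.1] [179.6 -44.8  95.7] F [-0.6  0.7 -2.7] M [-0.76 -0.   -0.01] w 29.2
```

View pics/c3.png

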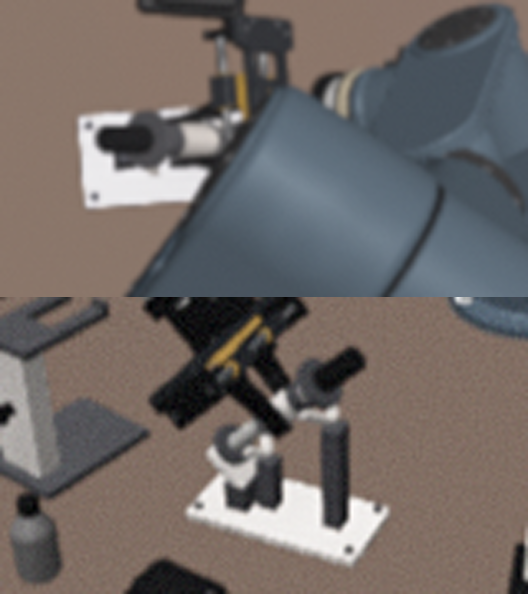

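View pics/w5.png

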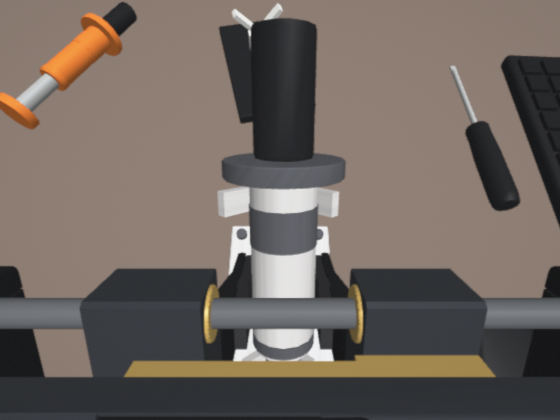

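In the wrist view the leg (column 284) sits about 2 mm right of the saddle centre (column 278). The robot's own pose agrees. I'll lower it in with a -2 mm x correction.

Call:
carry_out([
  {"jaw": 1,"dx": -0.0022,"dy": 0.003,"dz": -0.003,"rx": 0.002,"ry": 0.003,"rz": 0},
  {"jaw": 1,"dx": 0,"dy": 0.003,"dz": -0.004,"rx": 0,"ry": 0,"rz": 0},
  {"jaw": 1,"dx": 0,"dy": 0.001,"dz": -0.001,"rx": 0,"ry": 0,"rz": 0},
])

```text
time: 6.95
tool_pos: [551.9, -10.9, 116.7]
orientation: [179.5, -44.7, 95.7]
ft_force: [0.1, 0.7, -3.6]
gripper_width: 28.7
```

Run:
```python
from plan import *
n=upn(CYAW,45)
T,R=barrel_pose(MID+0*n+4*leg_axis(CYAW,45),CYAW,45)
dp,rv=delta(T,R); print('along e',dp@leg_axis(CYAW,45),'n',dp@n)
```

```text
t 6.95 q [-32.   44.4  91.3  35.2  77.6 -55.7] tcp [551.9 -10.9 116.7] [179.5 -44.7  95.7] F [ 0.1  0.7 -3.6] M [-0.84 -0.08  0.03] w 28.7
dp m [-0.0021  0.0044 -0.0022] rv [0.0041 0.0063 0.0016] deg 0.44 dist 5.4
along e 1.6571348388792178 n -4.825110360335208
```

Call:
carry_out([
  {"jaw": 1,"dx": -0.002,"dy": 0.003,"dz": -0.002,"rx": 0.003,"ry": 0.005,"rz": 0},
  {"jaw": 1,"dx": -0.0005,"dy": 0.0015,"dz": -0.0015,"rx": 0,"ry": 0,"rz": 0},
  {"jaw": 1,"dx": 0,"dy": 0,"dz": 0,"rx": 0,"ry": 0,"rz": 0},
])

```text
time: 7.25
tool_pos: [549.3, -7.0, 113.9]
orientation: [179.9, -44.9, 95.4]
ft_force: [0.1, -0.3, -3.6]
gripper_width: 29.2
```

Run:
```python
from plan import *
n=upn(CYAW,45)
T,R=barrel_pose(MID+0*n+4*leg_axis(CYAW,45),CYAW,45)
dp,rv=delta(T,R); print('along e',dp@leg_axis(CYAW,45),'n',dp@n)
```

```text
t 7.25 q [-31.8  44.6  91.8  35.3  77.3 -55.8] tcp [549.3  -7.  113.9] [179.9 -44.9  95.4] F [ 0.1 -0.3 -3.6] M [-0.82 -0.01  0.04] w 29.2
dp m [0.0005 0.0006 0.0006] rv [0.0012 0.0018 0.0013] deg 0.15 dist 1.0
along e 0.7947269358374894 n 0.0652469657708293
```

Call:
carry_out([
  {"jaw": 1,"dx": 0,"dy": 0.001,"dz": -0.001,"rx": 0,"ry": 0,"rz": 0},
  {"jaw": 1,"dx": 0,"dy": 0.001,"dz": -0.001,"rx": 0,"ry": 0,"rz": 0},
])

```text
time: 7.45
tool_pos: [549.4, -6.9, 113.7]
orientation: [179.8, -44.9, 95.5]
ft_force: [-3.0, -6.9, 5.7]
gripper_width: 29.1
```

```bash
python3 snap.py wrist w6
```

```text
t 7.45 q [-31.7  44.6  91.8  35.3  77.2 -55.8] tcp [549.4  -6.9 113.7] [179.8 -44.9  95.5] F [-3.  -6.9  5.7] M [-0.61  0.43  0.37] w 29.1
```

View pics/w6.png

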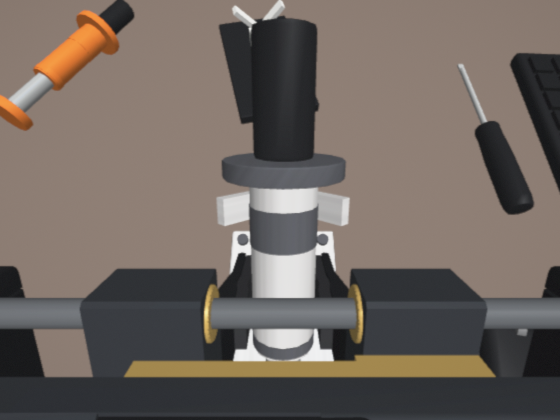

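Call:
carry_out([
  {"jaw": 1,"dx": 0,"dy": -0.002,"dz": -0.001,"rx": 0,"ry": 0,"rz": 0},
  {"jaw": 1,"dx": 0,"dy": -0.0014,"dz": -0.0014,"rx": 0,"ry": 0,"rz": 0},
])

```text
time: 7.7
tool_pos: [549.6, -9.7, 112.4]
orientation: [179.7, -45.0, 95.6]
ft_force: [0.6, 4.1, 2.8]
gripper_width: 28.6
```

```bash
cat >> plan.py <<'E'
def cr():
    s=log(); n=upn(CYAW,45); e=leg_axis(CYAW,45); T,R=barrel_pose(MID,CYAW,45); dp=s['tool_pos']-T
    print('pos rel seat: e %.1f n %.1f lat(x) %.1f'%(dp@e,dp@n,dp@np.cross(e,n)),' F: e %.1f n %.1f'%(s['ft_force']@e,s['ft_force']@n))
E
python3 -c "
from plan import *
cr()"
```

```text
t 7.7 q [-32.   44.9  91.7  35.3  77.4 -56.1] tcp [549.6  -9.7 112.4] [179.7 -45.   95.6] F [0.6 4.1 2.8] M [ 0.2   0.   -0.05] w 28.6
pos rel seat: e 0.3 n 0.8 lat(x) -0.5  F: e 4.8 n -0.9
```

Call:
carry_out([
  {"jaw": 1,"dx": 0,"dy": -0.001,"dz": -0.001,"rx": 0,"ry": 0,"rz": 0},
  {"jaw": 1,"dx": 0,"dy": -0.001,"dz": -0.001,"rx": 0,"ry": 0,"rz": 0},
])

```text
time: 7.9
tool_pos: [549.5, -9.1, 112.2]
orientation: [179.7, -45.4, 95.6]
ft_force: [0.8, 2.6, 5.2]
gripper_width: 29.0
```

```bash
python3 -c "
from plan import *
cr()"
```

```text
t 7.9 q [-32.1  45.   91.6  35.5  77.6 -56.3] tcp [549.5  -9.1 112.2] [179.7 -45.4  95.6] F [0.8 2.6 5.2] M [ 0.29  0.04 -0.04] w 29.0
pos rel seat: e 0.6 n 0.2 lat(x) -0.6  F: e 5.5 n 1.9
```

Call:
carry_out([
  {"jaw": 1,"dx": 0,"dy": -0.0025,"dz": -0.0025,"rx": 0,"ry": 0,"rz": 0},
  {"jaw": 1,"dx": 0,"dy": -0.0025,"dz": -0.0025,"rx": 0,"ry": 0,"rz": 0},
])

```text
time: 8.1
tool_pos: [549.4, -9.0, 112.3]
orientation: [179.6, -46.4, 95.7]
ft_force: [0.3, 7.3, 10.6]
gripper_width: 29.1
```

```bash
python3 -c "
from plan import *
cr(); snap('scene','s4'); snap('wrist','w7')
im=cv2.resize(cv2.imread('pics/s4.png')[160:250,160:320],None,fx=5,fy=5,interpolation=cv2.INTER_CUBIC); cv2.imwrite('pics/c4.png',im)"
```

```text
t 8.1 q [-32.4  45.4  91.5  35.9  78.3 -56.7] tcp [549.4  -9.  112.3] [179.6 -46.4  95.7] F [ 0.3  7.3 10.6] M [ 1.25  0.09 -0.14] w 29.1
pos rel seat: e 0.7 n 0.2 lat(x) -0.6  F: e 12.6 n 2.4
t 8.1 q [-32.4  45.4  91.5  35.9  78.3 -56.7] tcp [549.4  -9.  112.3] [179.6 -46.4  95.7] F [ 0.3  7.3 10.6] M [ 1.25  0.09 -0.14] w 29.1
t 8.15 q [-32.4  45.4  91.5  35.9  78.3 -56.7] tcp [549.4  -9.  112.3] [179.6 -46.4  95.6] F [ 0.9  5.1 11. ] M [ 1.3   0.03 -0.15] w 29.0
```

View pics/c4.png

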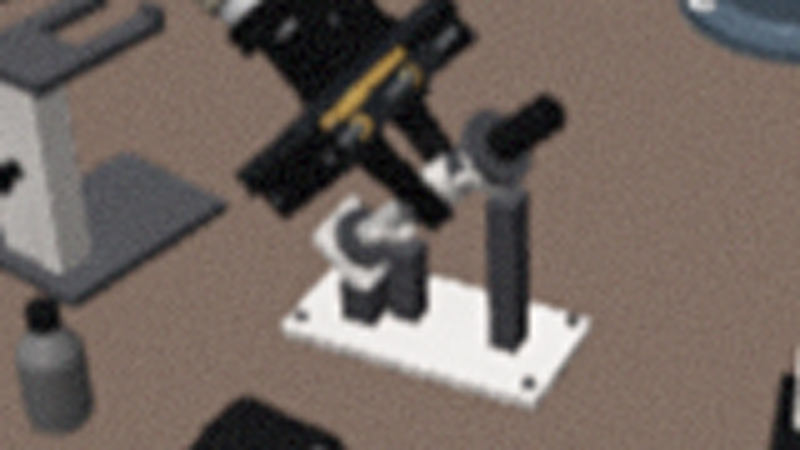

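View pics/w7.png

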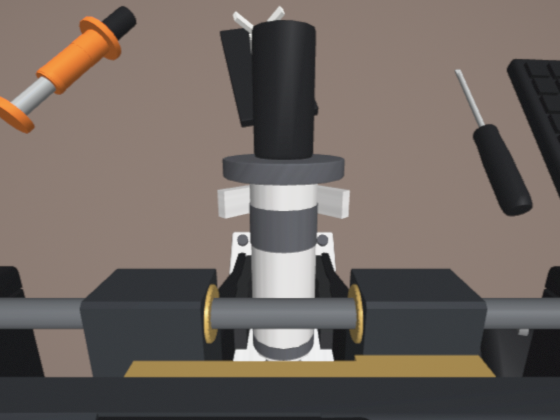

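Call:
carry_out([
  {"jaw": 1,"dx": 0,"dy": -0.0005,"dz": -0.0015,"rx": -0.024,"ry": -0.002,"rz": 0},
  {"jaw": 1,"dx": 0,"dy": 0,"dz": -0.002,"rx": -0.01,"ry": 0,"rz": 0},
  {"jaw": 1,"dx": 0,"dy": 0,"dz": -0.002,"rx": 0,"ry": 0,"rz": 0},
])

```text
time: 8.5
tool_pos: [549.6, -9.0, 111.6]
orientation: [179.5, -44.7, 95.8]
ft_force: [-3.2, -2.7, 13.8]
gripper_width: 29.0
```

```bash
python3 -c "
from plan import *
cr()"
```

```text
t 8.5 q [-31.9  44.8  91.8  35.2  77.  -56.2] tcp [549.6  -9.  111.6] [179.5 -44.7  95.8] F [-3.2 -2.7 13.8] M [0.59 0.52 0.27] w 29.0
pos rel seat: e 0.2 n -0.3 lat(x) -0.5  F: e 8.0 n 11.4
```

Call:
carry_out([
  {"jaw": 0.6,"dx": 0,"dy": 0,"dz": 0,"rx": 0,"ry": 0,"rz": 0},
  {"jaw": 0.3,"dx": 0,"dy": 0,"dz": 0,"rx": 0,"ry": 0,"rz": 0},
  {"jaw": 0,"dx": 0,"dy": 0,"dz": 0,"rx": 0,"ry": 0,"rz": 0},
  {"jaw": 0,"dx": 0,"dy": 0,"dz": 0,"rx": 0,"ry": 0,"rz": 0},
  {"jaw": 0,"dx": 0,"dy": 0,"dz": 0,"rx": 0,"ry": 0,"rz": 0},
  {"jaw": 0,"dx": 0,"dy": 0,"dz": 0,"rx": 0,"ry": 0,"rz": 0},
])

```text
time: 9.1
tool_pos: [550.0, -10.6, 109.9]
orientation: [179.5, -44.4, 95.8]
ft_force: [-0.5, -0.7, -0.2]
gripper_width: 66.5
```

```bash
python3 -c "
from plan import *
cr(); snap('wrist','w8')"
```

```text
t 9.1 q [-31.9  44.9  91.7  35.   76.8 -56.2] tcp [550.  -10.6 109.9] [179.5 -44.4  95.8] F [-0.5 -0.7 -0.2] M [-0.51  0.05  0.02] w 66.5
pos rel seat: e -2.1 n -0.3 lat(x) -0.2  F: e -0.7 n 0.3
t 9.1 q [-31.9  44.9  91.7  35.   76.8 -56.2] tcp [550.  -10.6 109.9] [179.5 -44.4  95.8] F [-0.5 -0.7 -0.2] M [-0.51  0.05  0.02] w 66.5
```

View pics/w8.png

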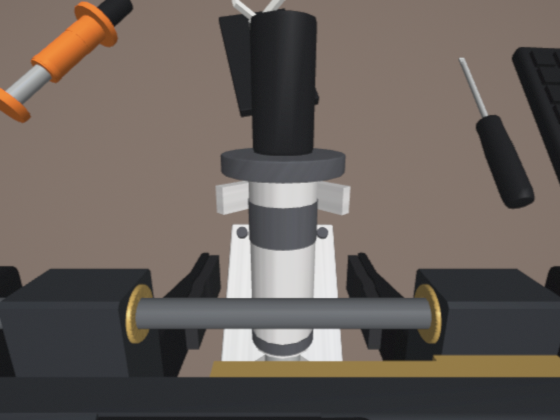

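Call:
carry_out([
  {"jaw": 0,"dx": 0.001,"dy": -0.007,"dz": 0.008,"rx": 0,"ry": 0,"rz": 0},
  {"jaw": 0,"dx": 0.001,"dy": -0.014,"dz": 0.015,"rx": 0,"ry": 0,"rz": 0},
  {"jaw": 0,"dx": 0.002,"dy": -0.025,"dz": 0.025,"rx": 0,"ry": 0,"rz": 0},
  {"jaw": 0,"dx": 0.002,"dy": -0.025,"dz": 0.025,"rx": 0,"ry": 0,"rz": 0},
  {"jaw": 0,"dx": 0.002,"dy": -0.022,"dz": 0.028,"rx": 0,"ry": 0,"rz": 0},
  {"jaw": 0,"dx": 0,"dy": -0.01,"dz": 0.04,"rx": 0,"ry": 0,"rz": 0},
])

```text
time: 9.75
tool_pos: [554.1, -115.7, 253.0]
orientation: [-179.5, -44.8, 95.3]
ft_force: [-0.2, 0.0, 0.4]
gripper_width: 86.6
```

Run:
```python
from plan import *
cr(); snap('scene','s5'); snap('wrist','w9'); snap('top','t5')
im=np.vstack([cv2.resize(cv2.imread('pics/t5.png')[150:240,260:420],None,fx=3.3,fy=3.3,interpolation=cv2.INTER_CUBIC),cv2.resize(cv2.imread('pics/s5.png')[160:250,160:320],None,fx=3.3,fy=3.3,interpolation=cv2.INTER_CUBIC)])
cv2.imwrite('pics/c5.png',im)
D=[json.loads(l) for l in open('log.jsonl')]
def chain(q):
    r=np.deg2rad(q); f=lambda ax,a: Rn.from_euler(ax,a).as_matrix()
    C=[f('z',r[0])]
    for ax,a in zip('yyzyz',r[1:]): C.append(C[-1]@f(ax,a))
    return C
A=[];b=[];R0=[]
for q,p,o in D:
    C=chain(q); A.append(np.hstack(C)); b.append(p); R0.append(C[-1].T@Rn.from_euler('xyz',o,degrees=True).as_matrix())
for x in R0[::3]: print(Rn.from_matrix(x).as_euler('xyz',degrees=True).round(1))
A=np.vstack(A);b=np.hstack(b)
x,res,rk,sv=np.linalg.lstsq(A,b,rcond=1e-3); print(rk,x.reshape(6,3).round(1).tolist(),'rms',np.sqrt(np.mean((A@x-b)**2)))
```

```text
t 9.75 q [-39.4  36.9  79.2  30.   98.  -49.9] tcp [ 554.1 -115.7  253. ] [-179.5  -44.8   95.3] F [-0.2  0.   0.4] M [-0.46 -0.06  0.01] w 86.6
pos rel seat: e 24.8 n 175.1 lat(x) -6.0  F: e 0.3 n 0.2
t 9.75 q [-39.4  36.9  79.2  30.   98.  -49.9] tcp [ 554.1 -115.7  253. ] [-179.5  -44.8   95.3] F [-0.2  0.   0.4] M [-0.46 -0.06  0.01] w 86.6
t 9.8 q [-39.4  36.4  78.6  30.1  98.3 -49.8] tcp [ 556.9 -117.9  260.3] [179.6 -44.4  95.9] F [ 0.9 -0.8  3.6] M [-0.37 -0.03 -0.04] w 86.9
t 9.85 q [-39.4  36.5  78.8  30.1  98.  -50. ] tcp [ 556.9 -117.   257.9] [179.6 -44.4  95.9] F [-0.7 -0.1 -0. ] M [-0.51 -0.05 -0.05] w 86.9
[ 0.  0. 90.]
[-0.  0. 90.]
[ 0.  0. 90.]
[-0.  0. 90.]
[ 0.  0. 90.]
[-0. -0. 90.]
[ 0. -0. 90.]
[-0. -0. 90.]
[ 0.  0. 90.]
[ 0.  0. 90.]
[-0.  0. 90.]
[-0.  0. 90.]
13 [[-0.0, 37.0, 274.2], [0.0, 37.0, 588.0], [114.1, 37.0, 195.9], [0.0, -0.0, 195.8], [0.0, -0.0, 152.7], [-0.0, 0.0, 152.7]] rms 2.197022451167428e-13
```

View pics/c5.png

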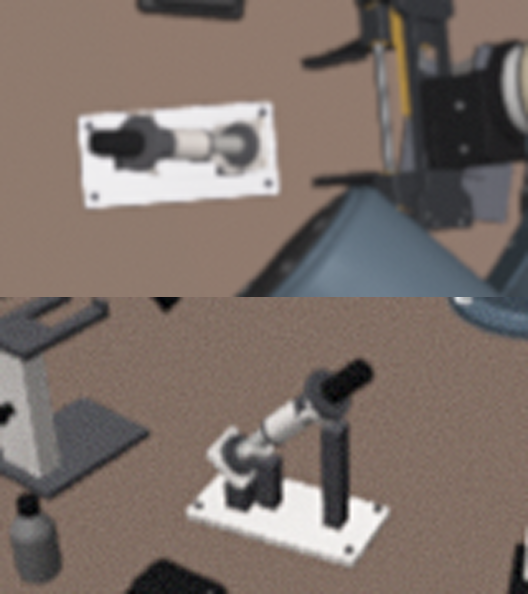

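View pics/w9.png

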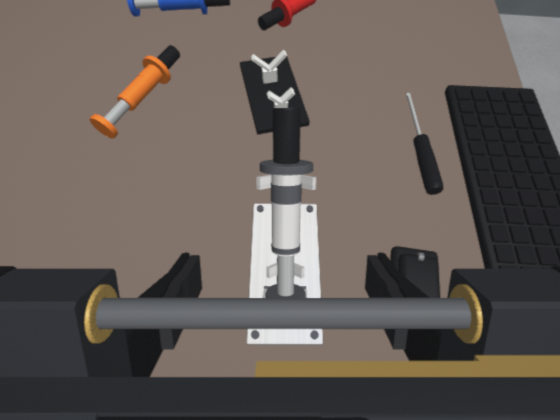

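```bash
cat >> plan.py <<'E'
def chain(q):
    r=np.deg2rad(q); f=lambda ax,a: Rn.from_euler(ax,a).as_matrix()
    C=[f('z',r[0])]
    for ax,a in zip('yyzyz',r[1:]): C.append(C[-1]@f(ax,a))
    return C
TT=np.array([[0,111,274.2],[0,0,588.],[114.1,0,391.7],[0,0,0],[0,0,305.4],[0,0,0]])
def fk(q):
    C=chain(q); return sum(c@t for c,t in zip(C,TT)), C[-1]@Rn.from_euler('z',90,degrees=True).as_matrix()
LO=np.array([-176.69,-43.24,12.49,-82,0,-163.58]);HI=np.array([176.69,126.21,139.97,262,151.66,163.58])
from scipy.optimize import least_squares
def ik(T,R,q0):
    def f(q):
        p,r=fk(q); return np.r_[(p-T)/10,Rn.from_matrix(R.T@r).as_rotvec()*20]
    s=least_squares(f,np.clip(q0,LO+.1,HI-.1),bounds=(LO,HI)); return s.x,np.abs(s.fun).max()
E
python3 - <<'E'
from plan import *
e=leg_axis(CYAW,45); n=upn(CYAW,45); l=np.cross(e,n)
for nm in ('s5','t5','w9'):
    p,d,K,rv,tv=load(f'pics/{nm}.npz'); X=cloud(d,K,rv,tv).reshape(-1,3)-MID
    c=np.c_[X@e,X@n,X@l]; m=(abs(c[:,2])<30)&(c[:,1]>-30)&(c[:,1]<40)&(abs(c[:,0])<130)
    c=c[m]; print(nm,len(c))
    k=c[(c[:,1]>19)&(abs(c[:,2])<15)&(c[:,0]>20)&(c[:,0]<70)]; print(' collar s',np.percentile(k[:,0],[5,50,95]).round(1),'n',np.percentile(k[:,1],[90]).round(1),len(k))
    k=c[(c[:,0]>55)&(c[:,1]>5)]; print(' head lat',np.percentile(k[:,2],[2,98]).round(1),'top n',np.percentile(k[abs(k[:,2]-np.median(k[:,2]))<4][:,1],[50,95]).round(1),'smax',np.percentile(k[:,0],99).round(1),len(k))
    k=c[(c[:,0]>-38)&(c[:,0]<20)&(c[:,1]>5)]; print(' barrel lat',np.percentile(k[:,2],[2,98]).round(1),'n',np.percentile(k[:,1],[50,95]).round(1),len(k))
    k=c[(c[:,0]<-80)&(c[:,1]>18)&(c[:,1]<24)]; print(' foot/stop s',np.percentile(k[:,0],[5,25,50,75,95]).round(1) if len(k) else '',len(k))
# IK for candidates
s=manip.read_state(); q0=s['qpos']; print('chk',fk(q0)[0]-s['tool_pos'])
def headpose(d,roll):
    z=-e; x=-n*np.cos(roll)+l*np.sin(roll); R=np.c_[x,np.cross(z,x),z]; return MID+(57+d)*e,R
for roll in range(0,360,45):
    for d in (0,120):
        best=None
        for q00 in (q0,[20,40,90,-40,80,0],[20,40,90,-60,60,90],[20,40,90,140,60,0],[30,30,80,-30,100,-90]):
            q,er=ik(*headpose(d,np.deg2rad(roll)),q00)
            if best is None or er<best[1]-1e-3: best=(q,er)
        print(roll,d,best[0].round(0),best[1].round(3))
E
```

```text
s5 716
 collar s [43.9 48.5 50.9] n [26.1] 18
 head lat [-7.  12.1] top n [10.6 14.2] smax 101.2 53
 barrel lat [ 0. 15.] n [11.4 17. ] 58
 foot/stop s [-102.6 -100.8  -98.4  -93.   -87.4] 24
t5 722
 collar s [44.4 49.7 54. ] n [25.7] 31
 head lat [-11.8  10.7] top n [12.  14.9] smax 102.5 100
 barrel lat [-13.7  12.6] n [12.5 16.2] 108
 foot/stop s [-104.3 -100.8  -99.   -92.5  -87.9] 44
w9 6230
 collar s [42.8 46.5 49.9] n [24.2] 285
 head lat [-11.5   8.5] top n [10.6 11.9] smax 99.4 1168
 barrel lat [-14.5  11.1] n [11.7 13.8] 1490
 foot/stop s  0
chk [ 0.00423059 -0.04325066  0.04422084]
0 0 [ 14.  38.  95. -50.  66.  37.] 0.0
0 120 [ 22.  33.  87. -44.  80.  32.] 0.0
45 0 [ 14.  38.  95. -50.  66.  82.] 0.0
45 120 [ 22.  33.  87. -44.  80.  77.] 0.0
90 0 [ 14.  38.  95. -50.  66. 127.] 0.0
90 120 [ 22.  33.  87. -44.  80. 122.] 0.0
135 0 [ 12.  37.  93. -45.  67. 164.] 1.368
135 120 [ 21.  33.  86. -42.  80. 164.] 0.742
180 0 [  14.   38.   95.  -50.   66. -143.] 0.0
180 120 [  22.   33.   87.  -44.   80. -148.] 0.0
225 0 [ 14.  38.  95. -50.  66. -98.] 0.0
225 120 [  22.   33.   87.  -44.   80. -103.] 0.0
270 0 [ 14.  38.  95. -50.  66. -53.] 0.0
270 120 [ 22.  33.  87. -44.  80. -58.] 0.0
315 0 [ 14.  38.  95. -50.  66.  -8.] 0.0
315 120 [ 22.  33.  87. -44.  80. -13.] 0.0
```

Kinematics are now known exactly, and the seated leg checks out: collar rim at s≈43–50 mm, foot on the stop. Next I swing the tool over to approach the head along the leg's axis.

Call:
carry_out([
  {"jaw": 0,"dx": -0.001,"dy": 0.01,"dz": 0.012,"rx": -0.07,"ry": -0.007,"rz": 0},
  {"jaw": 0,"dx": -0.001,"dy": 0.015,"dz": 0.012,"rx": -0.12,"ry": -0.011,"rz": 0},
  {"jaw": 0,"dx": -0.001,"dy": 0.018,"dz": 0.012,"rx": -0.12,"ry": -0.011,"rz": 0},
  {"jaw": 0,"dx": -0.001,"dy": 0.018,"dz": 0.012,"rx": -0.12,"ry": -0.011,"rz": 0},
  {"jaw": 0,"dx": -0.001,"dy": 0.018,"dz": 0.008,"rx": -0.12,"ry": -0.011,"rz": 0},
  {"jaw": 0,"dx": -0.001,"dy": 0.018,"dz": 0,"rx": -0.12,"ry": -0.011,"rz": 0},
  {"jaw": 0,"dx": -0.002,"dy": 0.018,"dz": 0,"rx": -0.12,"ry": -0.011,"rz": 0},
  {"jaw": 0,"dx": -0.002,"dy": 0.018,"dz": 0,"rx": -0.12,"ry": -0.011,"rz": 0},
  {"jaw": 0,"dx": -0.002,"dy": 0.018,"dz": 0,"rx": -0.12,"ry": -0.011,"rz": 0},
  {"jaw": 0,"dx": -0.002,"dy": 0.018,"dz": 0,"rx": -0.12,"ry": -0.011,"rz": 0},
])

```text
time: 10.9
tool_pos: [535.8, 53.7, 306.5]
orientation: [179.8, 23.9, 94.7]
ft_force: [-0.7, -0.6, -1.0]
gripper_width: 87.0
```

```bash
cat >> plan.py <<'E'
def headpose(d,roll=0):
    e=leg_axis(CYAW,45); n=upn(CYAW,45); l=np.cross(e,n); roll=np.deg2rad(roll)
    z=-e; x=-n*np.cos(roll)+l*np.sin(roll); return MID+(57+d)*e,np.c_[x,np.cross(z,x),z]
E
python3 - <<'E'
from plan import *
delta(*headpose(120))
E
```

```text
t 10.9 q [  7.1  21.   88.3 -25.   73.2  10.2] tcp [535.8  53.7 306.5] [179.8  23.9  94.7] F [-0.7 -0.6 -1. ] M [0.13 0.07 0.03] w 87.0
dp m [ 0.0029  0.0571 -0.0484] rv [-0.367  -0.0299  0.0111] deg 21.11 dist 74.9
```

Call:
carry_out([
  {"jaw": 0,"dx": 0.001,"dy": 0.018,"dz": 0,"rx": -0.1,"ry": -0.008,"rz": 0.003},
  {"jaw": 0,"dx": 0.001,"dy": 0.018,"dz": -0.01,"rx": -0.1,"ry": -0.008,"rz": 0.003},
  {"jaw": 0,"dx": 0,"dy": 0.015,"dz": -0.015,"rx": -0.1,"ry": -0.008,"rz": 0.003},
  {"jaw": 0,"dx": 0,"dy": 0.006,"dz": -0.015,"rx": -0.06,"ry": -0.005,"rz": 0.002},
  {"jaw": 0,"dx": 0,"dy": 0,"dz": -0.004,"rx": 0,"ry": 0,"rz": 0},
  {"jaw": 0,"dx": 0,"dy": 0,"dz": 0,"rx": 0,"ry": 0,"rz": 0},
])

```text
time: 11.5
tool_pos: [532.3, 119.5, 255.8]
orientation: [-179.0, 45.6, 97.0]
ft_force: [0.1, -0.8, 1.3]
gripper_width: 87.2
```

Run:
```python
from plan import *
delta(*headpose(120)); dp,_=delta(*headpose(45))
snap('wrist','w10'); snap('scene','s10')
```

```text
t 11.5 q [ 23.   33.2  87.3 -43.9  80.1  32.4] tcp [532.3 119.5 255.8] [-179.    45.6   97. ] F [ 0.1 -0.8  1.3] M [0.34 0.08 0.03] w 87.2
dp m [ 0.0064 -0.0087  0.0024] rv [ 0.0125 -0.0107 -0.016 ] deg 1.32 dist 11.0
t 11.5 q [ 23.   33.2  87.3 -43.9  80.1  32.4] tcp [532.3 119.5 255.8] [-179.    45.6   97. ] F [ 0.1 -0.8  1.3] M [0.34 0.08 0.03] w 87.2
dp m [ 0.0114 -0.0615 -0.0506] rv [ 0.0125 -0.0107 -0.016 ] deg 1.32 dist 80.4
t 11.5 q [ 23.   33.2  87.3 -43.9  80.1  32.4] tcp [532.3 119.5 255.8] [-179.    45.6   97. ] F [ 0.1 -0.8  1.3] M [0.34 0.08 0.03] w 87.2
t 11.55 q [ 22.9  33.2  87.3 -43.8  80.1  32.4] tcp [532.3 119.2 256. ] [-179.1   45.6   96.9] F [-0.3  0.3  0.2] M [0.33 0.1  0.03] w 86.8
```

View pics/w10.png

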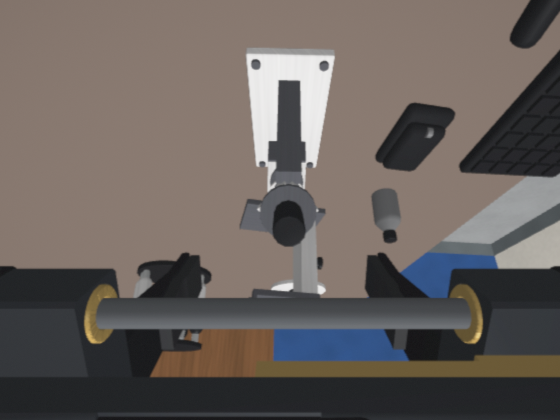

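View pics/s10.png

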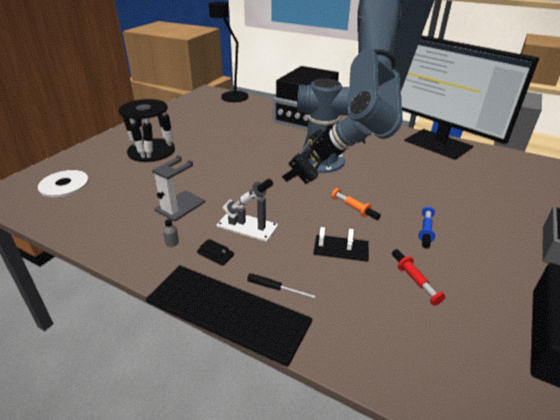

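Call:
carry_out([
  {"jaw": 0,"dx": 0.005,"dy": -0.008,"dz": 0.002,"rx": 0.01,"ry": -0.008,"rz": -0.012},
  {"jaw": 0,"dx": 0.001,"dy": -0.016,"dz": -0.016,"rx": 0.002,"ry": -0.002,"rz": -0.003},
  {"jaw": 0,"dx": 0.002,"dy": -0.02,"dz": -0.02,"rx": 0,"ry": 0,"rz": 0},
  {"jaw": 0,"dx": 0.001,"dy": -0.012,"dz": -0.012,"rx": 0,"ry": 0,"rz": 0},
  {"jaw": 0,"dx": 0,"dy": 0,"dz": 0,"rx": 0,"ry": 0,"rz": 0},
])

```text
time: 12.1
tool_pos: [547.2, 54.5, 218.8]
orientation: [178.3, 44.7, 93.5]
ft_force: [0.4, -0.5, -0.1]
gripper_width: 87.1
```

Run:
```python
from plan import *
T,R=headpose(45);dp,_=delta(T,R); print('err in tool frame', (R.T@-dp).round(1)); dp,_=delta(*headpose(0))
snap('wrist','w11')
```

```text
t 12.1 q [ 16.2  34.3  92.1 -46.9  71.3  34.9] tcp [547.2  54.5 218.8] [178.3  44.7  93.5] F [ 0.4 -0.5 -0.1] M [ 0.38  0.14 -0.02] w 87.1
dp m [-0.0035  0.0036 -0.0137] rv [-0.0077  0.0209  0.0116] deg 1.44 dist 14.6
err in tool frame [-12.4   3.1  -7. ]
t 12.1 q [ 16.2  34.3  92.1 -46.9  71.3  34.9] tcp [547.2  54.5 218.8] [178.3  44.7  93.5] F [ 0.4 -0.5 -0.1] M [ 0.38  0.14 -0.02] w 87.1
dp m [-0.0005 -0.0281 -0.0455] rv [-0.0077  0.0209  0.0116] deg 1.44 dist 53.5
t 12.1 q [ 16.2  34.3  92.1 -46.9  71.3  34.9] tcp [547.2  54.5 218.8] [178.3  44.7  93.5] F [ 0.4 -0.5 -0.1] M [ 0.38  0.14 -0.02] w 87.1
```

View pics/w11.png

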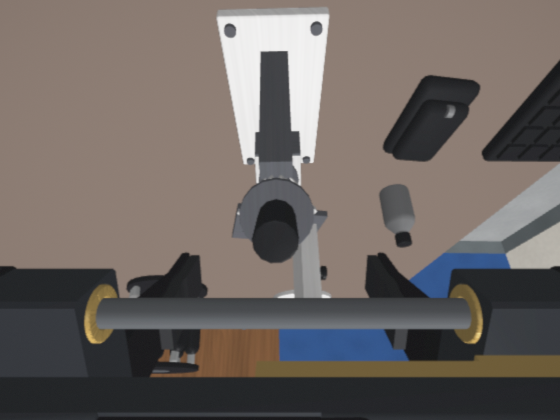

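Call:
carry_out([
  {"jaw": 0,"dx": -0.002,"dy": 0.002,"dz": -0.008,"rx": -0.004,"ry": 0.012,"rz": 0.007},
  {"jaw": 0,"dx": -0.001,"dy": 0.001,"dz": -0.005,"rx": -0.003,"ry": 0.008,"rz": 0.004},
  {"jaw": 0,"dx": 0,"dy": 0,"dz": 0,"rx": 0,"ry": 0,"rz": 0},
])

```text
time: 12.45
tool_pos: [546.6, 58.3, 209.2]
orientation: [179.3, 44.9, 94.9]
ft_force: [0.9, -0.6, 0.1]
gripper_width: 87.1
```

Run:
```python
from plan import *
T,R=headpose(45);dp,_=delta(T,R); print('err in tool frame', (R.T@-dp).round(1)); dp,_=delta(*headpose(0))
```

```text
t 12.45 q [ 16.6  35.2  92.2 -47.2  71.   35.1] tcp [546.6  58.3 209.2] [179.3  44.9  94.9] F [ 0.9 -0.6  0.1] M [0.41 0.07 0.05] w 87.1
dp m [-0.0029 -0.0003 -0.0041] rv [-0.0028  0.0083  0.0007] deg 0.51 dist 5.1
err in tool frame [-2.9  3.  -2.9]
t 12.45 q [ 16.6  35.2  92.2 -47.2  71.   35.1] tcp [546.6  58.3 209.2] [179.3  44.9  94.9] F [ 0.9 -0.6  0.1] M [0.41 0.07 0.05] w 87.1
dp m [ 0.0001 -0.032  -0.0359] rv [-0.0028  0.0083  0.0007] deg 0.51 dist 48.1
```

Call:
carry_out([
  {"jaw": 0,"dx": -0.002,"dy": -0.004,"dz": -0.007,"rx": -0.002,"ry": 0.007,"rz": 0},
  {"jaw": 0,"dx": 0,"dy": -0.009,"dz": -0.01,"rx": 0,"ry": 0,"rz": 0},
  {"jaw": 0,"dx": 0,"dy": -0.008,"dz": -0.009,"rx": 0,"ry": 0,"rz": 0},
  {"jaw": 0,"dx": 0,"dy": 0,"dz": 0,"rx": 0,"ry": 0,"rz": 0},
])

```text
time: 12.85
tool_pos: [544.6, 37.2, 181.2]
orientation: [179.9, 45.0, 95.5]
ft_force: [-0.1, 0.4, 0.3]
gripper_width: 86.8
```

Run:
```python
from plan import *
T,R=headpose(0);dp,_=delta(T,R); print('err in tool frame', (R.T@-dp).round(1))
snap('wrist','w12');snap('scene','s12')
```

```text
t 12.85 q [ 14.7  37.   94.7 -49.2  67.1  37.1] tcp [544.6  37.2 181.2] [179.9  45.   95.5] F [-0.1  0.4  0.3] M [0.39 0.1  0.02] w 86.8
dp m [ 0.0021 -0.0109 -0.0079] rv [-0.001   0.0012 -0.0022] deg 0.16 dist 13.6
err in tool frame [  2.2  -1.1 -13.4]
t 12.85 q [ 14.7  37.   94.7 -49.2  67.1  37.1] tcp [544.6  37.2 181.2] [179.9  45.   95.5] F [-0.1  0.4  0.3] M [0.39 0.1  0.02] w 86.8
t 12.9 q [ 14.7  37.   94.7 -49.2  67.2  37.1] tcp [544.9  37.6 181.7] [179.8  44.9  95.4] F [ 0.3  0.2 -0.2] M [ 0.38  0.02 -0.02] w 87.2
```

View pics/w12.png

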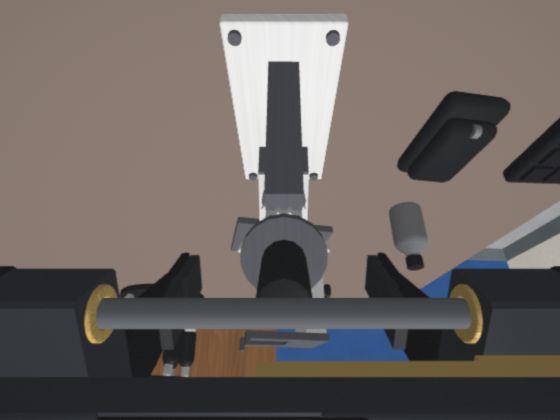

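Call:
carry_out([
  {"jaw": 0,"dx": 0.001,"dy": -0.006,"dz": -0.005,"rx": 0,"ry": 0,"rz": 0},
  {"jaw": 0,"dx": 0,"dy": -0.004,"dz": -0.003,"rx": 0,"ry": 0,"rz": 0},
  {"jaw": 0,"dx": 0,"dy": 0,"dz": 0,"rx": 0,"ry": 0,"rz": 0},
])

```text
time: 13.25
tool_pos: [547.1, 27.3, 174.1]
orientation: [179.6, 44.9, 95.3]
ft_force: [0.4, -0.1, -0.2]
gripper_width: 86.9
```

Run:
```python
from plan import *
T,R=headpose(0);dp,_=delta(T,R); print('err in tool frame', (R.T@-dp).round(1))
```

```text
t 13.25 q [ 13.7  37.5  95.4 -50.2  65.7  37.6] tcp [547.1  27.3 174.1] [179.6  44.9  95.3] F [ 0.4 -0.1 -0.2] M [0.32 0.1  0.05] w 86.9
dp m [-0.0004 -0.001  -0.0008] rv [-0.0016  0.0049 -0.003 ] deg 0.34 dist 1.3
err in tool frame [ 0.1  0.5 -1.2]
```

Call:
carry_out([
  {"jaw": 1,"dx": 0,"dy": 0,"dz": 0,"rx": 0,"ry": 0,"rz": 0},
  {"jaw": 1,"dx": 0,"dy": 0,"dz": 0,"rx": 0,"ry": 0,"rz": 0},
  {"jaw": 1,"dx": 0,"dy": 0,"dz": 0,"rx": 0,"ry": 0,"rz": 0},
  {"jaw": 1,"dx": 0,"dy": 0,"dz": 0,"rx": 0,"ry": 0,"rz": 0},
  {"jaw": 1,"dx": 0,"dy": 0,"dz": 0,"rx": 0,"ry": 0,"rz": 0},
  {"jaw": 1,"dx": 0,"dy": 0,"dz": 0,"rx": 0,"ry": 0,"rz": 0},
  {"jaw": 1,"dx": 0,"dy": 0,"dz": 0,"rx": 0,"ry": 0,"rz": 0},
], force=55)

```text
time: 13.95
tool_pos: [547.6, 27.8, 174.7]
orientation: [179.5, 44.9, 95.2]
ft_force: [0.1, 0.7, -1.3]
gripper_width: 39.0
```

Run:
```python
from plan import *
T,R=headpose(0);dp,_=delta(T,R); print('err in tool frame', (R.T@-dp).round(1))
```

```text
t 13.95 q [ 13.7  37.5  95.3 -50.2  65.7  37.6] tcp [547.6  27.8 174.7] [179.5  44.9  95.2] F [ 0.1  0.7 -1.3] M [ 0.41  0.11 -0.05] w 39.0
dp m [-0.0009 -0.0014 -0.0014] rv [-0.0021  0.0066 -0.0036] deg 0.45 dist 2.2
err in tool frame [-0.1  1.1 -2. ]
```

Call:
carry_out([
  {"jaw": 1,"dx": -0.0005,"dy": 0,"dz": 0,"rx": 0,"ry": 0,"rz": 0},
  {"jaw": 1,"dx": 0,"dy": 0,"dz": 0,"rx": 0,"ry": 0,"rz": 0},
  {"jaw": 1,"dx": 0,"dy": 0,"dz": 0,"rx": 0,"ry": 0,"rz": 0},
  {"jaw": 1,"dx": 0,"dy": 0,"dz": 0,"rx": 0,"ry": 0,"rz": 0},
  {"jaw": 1,"dx": 0,"dy": 0,"dz": 0,"rx": 0,"ry": 0,"rz": 0},
])

```text
time: 14.45
tool_pos: [545.9, 27.6, 174.8]
orientation: [179.6, 44.9, 95.2]
ft_force: [0.1, 0.4, 0.8]
gripper_width: 24.8
```

Run:
```python
from plan import *
T,R=headpose(0);dp,_=delta(T,R); print('err in tool frame', (R.T@-dp).round(1))
snap('wrist','w13')
```

```text
t 14.45 q [ 13.7  37.4  95.5 -50.1  65.8  37.7] tcp [545.9  27.6 174.8] [179.6  44.9  95.2] F [0.1 0.4 0.8] M [ 0.31  0.21 -0.12] w 24.8
dp m [ 0.0008 -0.0012 -0.0015] rv [-0.0014  0.0047 -0.0019] deg 0.3 dist 2.1
err in tool frame [-0.1 -0.6 -2. ]
t 14.45 q [ 13.7  37.4  95.5 -50.1  65.8  37.7] tcp [545.9  27.6 174.8] [179.6  44.9  95.2] F [0.1 0.4 0.8] M [ 0.31  0.21 -0.12] w 24.8
```

View pics/w13.png

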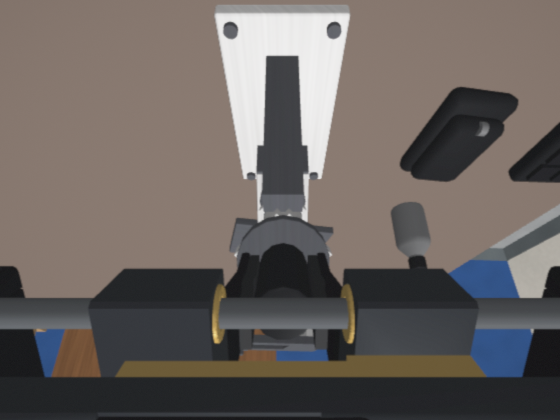

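Call:
carry_out([
  {"jaw": 1,"dx": 0,"dy": -0.004,"dz": 0.005,"rx": 0,"ry": 0,"rz": 0},
  {"jaw": 1,"dx": 0.001,"dy": -0.01,"dz": 0.01,"rx": 0,"ry": 0,"rz": 0},
  {"jaw": 1,"dx": 0.001,"dy": -0.016,"dz": 0.016,"rx": 0,"ry": 0,"rz": 0},
  {"jaw": 1,"dx": 0.001,"dy": -0.018,"dz": 0.018,"rx": 0,"ry": 0,"rz": 0},
  {"jaw": 1,"dx": 0.001,"dy": -0.014,"dz": 0.018,"rx": 0,"ry": 0,"rz": 0},
])

```text
time: 15.0
tool_pos: [548.7, -34.9, 239.9]
orientation: [-179.9, 44.5, 95.8]
ft_force: [-0.5, -0.2, -3.0]
gripper_width: 25.3
```

Run:
```python
from plan import *
log(); 
for nm in ('top0','scene0'):
    p,d,K,rv,tv=load(f'pics/{nm}.npz'); X=cloud(d,K,rv,tv)
    m=((abs(X[...,2]-170)<9)&(abs(X[...,0]-575)<75)&(abs(X[...,1]+305)<60)).astype(np.uint8)*255
    # fill interior noise, keep slot
    cs,h=cv2.findContours(cv2.medianBlur(m,3),cv2.RETR_EXTERNAL,cv2.CHAIN_APPROX_NONE); c=max(cs,key=cv2.contourArea)
    w=onz(c.reshape(-1,2),170,K,rv,tv)[:,:2]
    # refine yaw iteratively: bucket contour points in fork frame
    yaw=-6.85; S=np.array([560.8,-303.5])
    for it in range(4):
        a=np.deg2rad(yaw); R=np.array([[np.cos(a),-np.sin(a)],[np.sin(a),np.cos(a)]]); l=(w-S)@R
        sets=[l[(l[:,0]>-36)&(l[:,0]<66)&(l[:,1]>33)],l[(l[:,0]>-36)&(l[:,0]<66)&(l[:,1]<-33)],l[(l[:,0]>-36)&(l[:,0]<15)&(abs(l[:,1]-19)<9)],l[(l[:,0]>-36)&(l[:,0]<15)&(abs(l[:,1]+19)<9)]]
        sl=[np.polyfit(s[:,0],s[:,1],1) for s in sets if len(s)>5]
        wt=[np.ptp(s[:,0]) for s in sets if len(s)>5]
        yaw+=np.degrees(np.average([x[0] for x in sl],weights=wt))
    print(nm,'yaw',yaw,[ (len(s),s[:,1].mean().round(1)) for s in sets],'tips',l[l[:,0]<-35][:,0].mean().round(1),'slot end',l[(abs(l[:,1])<13)&(l[:,0]>0)&(l[:,0]<40)][:,0].mean().round(1),'back',l[l[:,0]>68][:,0].mean().round(1))
```

```text
t 15.0 q [  7.2  30.4  95.9 -50.1  65.9  28. ] tcp [548.7 -34.9 239.9] [-179.9   44.5   95.8] F [-0.5 -0.2 -3. ] M [ 0.94  0.12 -0.01] w 25.3
top0 yaw -7.352747978528833 [(35, np.float64(38.7)), (35, np.float64(-36.6)), (18, np.float64(20.0)), (18, np.float64(-18.0))] tips -38.2 slot end 21.3 back 72.0
scene0 yaw -7.3320958666097695 [(22, np.float64(43.8)), (22, np.float64(-40.4)), (11, np.float64(16.7)), (10, np.float64(-12.7))] tips -42.3 slot end 16.0 back 78.7
```

```bash
cat >> plan.py <<'E'
FYAW=-7.35; S=np.array([561.4,-302.6]); fx=np.array([np.cos(np.deg2rad(FYAW)),np.sin(np.deg2rad(FYAW))]); fy=np.array([-fx[1],fx[0]])
DZ=17.
def forkpose(x,y,z,yaw=95.4): # collar underside at fork-frame x,y height z above 170
    p=S+x*fx+y*fy; return np.array([p[0],p[1],170+z+DZ]),Rn.from_euler('xyz',[180,0,yaw],degrees=True).as_matrix()
def fr():
    s=log(); R=Rn.from_euler('xyz',s['orientation'],degrees=True).as_matrix(); c=s['tool_pos']+DZ*R[:,2]
    print('collar in fork: x %.1f y %.1f z %.1f'%((c[:2]-S)@fx,(c[:2]-S)@fy,c[2]-170),'tilt',(R[:,2]).round(3))
E
python3 - <<'E'
from plan import *
R=forkpose(0,0,0)[1]
dp,rv=delta(np.array([455,-160,265]),R)
s=manip.read_state()
for T in ([455,-160,265],forkpose(-110,0,25)[0],forkpose(-2,0,20)[0],forkpose(-2,0,0)[0]):
    print(np.round(T),*[x.round(1) for x in ik(np.array(T),R,s['qpos'])])
E
```

```text
t 15.0 q [  7.2  30.4  95.9 -50.1  65.9  28. ] tcp [548.7 -34.9 239.9] [-179.9   44.5   95.8] F [-0.5 -0.2 -3. ] M [ 0.94  0.12 -0.01] w 25.3
dp m [-0.0937 -0.1251  0.0251] rv [ 0.7729  0.0747 -0.0058] deg 44.49 dist 158.3
[ 455 -160  265] [-32.7  16.   98.9   0.   65.  -38.1] 0.0
[ 452. -289.  212.] [-44.5  24.2  95.5   0.   60.3 -49.9] 0.0
[ 559. -302.  207.] [-38.4  32.   81.4   0.   66.6 -43.8] 0.0
[ 559. -302.  187.] [-38.4  33.3  82.5   0.   64.2 -43.8] 0.0
```

Call:
carry_out([
  {"jaw": 1,"dx": -0.006,"dy": -0.008,"dz": 0.008,"rx": 0.06,"ry": 0.006,"rz": 0},
  {"jaw": 1,"dx": -0.012,"dy": -0.016,"dz": 0.005,"rx": 0.1,"ry": 0.01,"rz": -0.001},
  {"jaw": 1,"dx": -0.012,"dy": -0.016,"dz": 0.003,"rx": 0.1,"ry": 0.01,"rz": -0.001},
  {"jaw": 1,"dx": -0.012,"dy": -0.016,"dz": 0.003,"rx": 0.1,"ry": 0.01,"rz": -0.001},
  {"jaw": 1,"dx": -0.012,"dy": -0.016,"dz": 0,"rx": 0.1,"ry": 0.01,"rz": -0.001},
  {"jaw": 1,"dx": -0.012,"dy": -0.016,"dz": 0,"rx": 0.1,"ry": 0.01,"rz": -0.001},
  {"jaw": 1,"dx": -0.012,"dy": -0.016,"dz": 0,"rx": 0.1,"ry": 0.01,"rz": 0},
  {"jaw": 1,"dx": -0.01,"dy": -0.014,"dz": 0,"rx": 0.08,"ry": 0.007,"rz": 0},
  {"jaw": 1,"dx": 0,"dy": 0,"dz": 0,"rx": 0.03,"ry": 0.003,"rz": 0},
  {"jaw": 1,"dx": 0,"dy": 0,"dz": 0,"rx": 0,"ry": 0,"rz": 0},
])

```text
time: 16.0
tool_pos: [450.8, -166.0, 267.2]
orientation: [179.8, -1.0, 95.3]
ft_force: [0.9, -0.4, -2.8]
gripper_width: 25.1
```

Run:
```python
from plan import *
R=forkpose(0,0,0)[1]
delta(*forkpose(-115,0,30)); snap('scene','s14'); snap('wrist','w14')
```

```text
t 16.0 q [-34.2  15.8  98.9   1.   65.8 -39.9] tcp [ 450.8 -166.   267.2] [179.8  -1.   95.3] F [ 0.9 -0.4 -2.8] M [-0.15  0.01  0.  ] w 25.1
dp m [-0.0034 -0.1218 -0.0502] rv [-0.0172  0.0023  0.0011] deg 0.99 dist 131.8
t 16.0 q [-34.2  15.8  98.9   1.   65.8 -39.9] tcp [ 450.8 -166.   267.2] [179.8  -1.   95.3] F [ 0.9 -0.4 -2.8] M [-0.15  0.01  0.  ] w 25.1
t 16.05 q [-34.1  15.8  98.9   0.9  65.7 -39.9] tcp [ 450.8 -165.7  267.2] [179.8  -0.9  95.4] F [-0.5  0.1 -2.5] M [-0.18  0.1   0.02] w 25.0
```

View pics/s14.png

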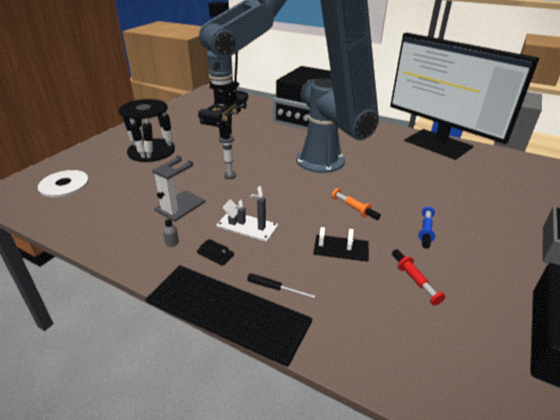

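View pics/w14.png

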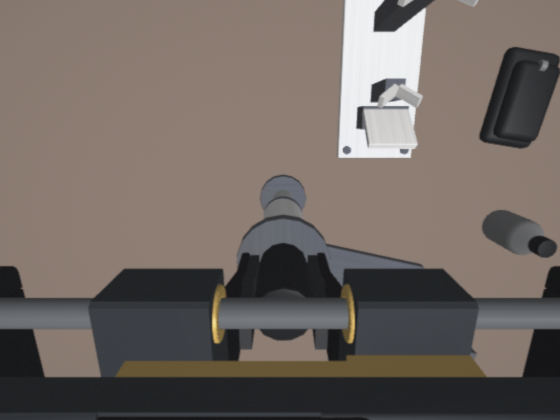

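Call:
carry_out([
  {"jaw": 1,"dx": 0,"dy": -0.01,"dz": -0.003,"rx": -0.008,"ry": 0,"rz": 0},
  {"jaw": 1,"dx": -0.001,"dy": -0.02,"dz": -0.008,"rx": -0.008,"ry": 0,"rz": 0},
  {"jaw": 1,"dx": -0.001,"dy": -0.025,"dz": -0.012,"rx": 0,"ry": 0,"rz": 0},
  {"jaw": 1,"dx": -0.001,"dy": -0.025,"dz": -0.012,"rx": 0,"ry": 0,"rz": 0},
  {"jaw": 1,"dx": 0,"dy": -0.02,"dz": -0.01,"rx": 0,"ry": 0,"rz": 0},
  {"jaw": 1,"dx": 0,"dy": -0.01,"dz": -0.005,"rx": 0,"ry": 0,"rz": 0},
  {"jaw": 1,"dx": 0,"dy": 0,"dz": 0,"rx": 0,"ry": 0,"rz": 0},
])

```text
time: 16.8
tool_pos: [447.7, -279.9, 212.3]
orientation: [-179.9, 0.4, 96.2]
ft_force: [-0.3, 0.0, -3.3]
gripper_width: 25.1
```

Run:
```python
from plan import *
fr(); delta(*forkpose(-115,0,22)); snap('scene','s15'); snap('wrist','w15'); snap('top','t15')
```

```text
t 16.8 q [-44.   23.5  96.7  -0.3  59.5 -50. ] tcp [ 447.7 -279.9  212.3] [-179.9    0.4   96.2] F [-0.3  0.  -3.3] M [-0.05  0.07 -0.01] w 25.1
collar in fork: x -115.7 y 7.8 z 25.3 tilt [-0.001 -0.006 -1.   ]
t 16.8 q [-44.   23.5  96.7  -0.3  59.5 -50. ] tcp [ 447.7 -279.9  212.3] [-179.9    0.4   96.2] F [-0.3  0.  -3.3] M [-0.05  0.07 -0.01] w 25.1
dp m [-0.0003 -0.0079 -0.0033] rv [ 0.0064 -0.0006 -0.0141] deg 0.89 dist 8.6
t 16.8 q [-44.   23.5  96.7  -0.3  59.5 -50. ] tcp [ 447.7 -279.9  212.3] [-179.9    0.4   96.2] F [-0.3  0.  -3.3] M [-0.05  0.07 -0.01] w 25.1
t 16.85 q [-43.9  23.4  96.8  -0.3  59.6 -50. ] tcp [ 447.6 -279.1  212.6] [-179.9    0.3   96.2] F [-0.4 -0.3 -3.4] M [-0.08  0.02 -0.01] w 24.9
t 16.9 q [-43.9  23.4  96.8  -0.3  59.6 -50. ] tcp [ 447.7 -278.3  213.1] [-180.     0.3   96.3] F [ 0.5  0.5 -3.3] M [-0.03  0.05 -0.05] w 24.7
```

View pics/w15.png

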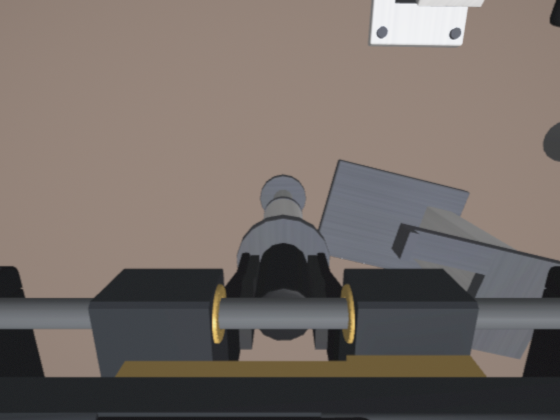

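View pics/t15.png

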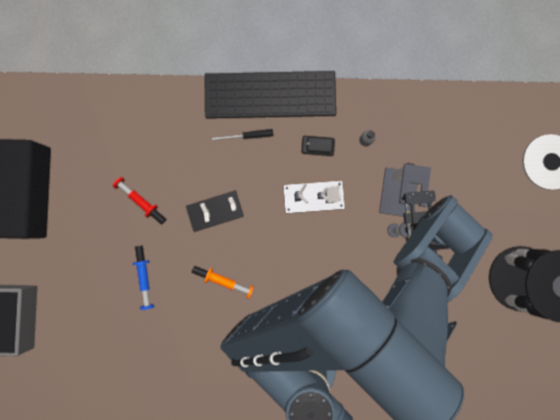

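Run:
```python
from plan import *
p,d,K,rv,tv=load('pics/w15.npz'); X=cloud(d,K,rv,tv)
c=np.c_[(X[...,:2].reshape(-1,2)-S)@fx,(X[...,:2].reshape(-1,2)-S)@fy,X[...,2].ravel()]
m=(abs(c[:,2]-170)<7)&(c[:,0]>-60)&(c[:,0]<80)&(abs(c[:,1])<60); k=c[m]
for a in range(-50,80,10):
    t=k[(k[:,0]>=a)&(k[:,0]<a+10)]
    if len(t): print(a,len(t),'y',np.percentile(t[:,1],[1,50,99]).round(1),'z',np.median(t[:,2]).round(1),'xmin',t[:,0].min().round(1))
p,d,K,rv,tv=load('pics/t15.npz')
im=cv2.resize(p[150:250,370:450],None,fx=6,fy=6,interpolation=cv2.INTER_CUBIC); cv2.imwrite('pics/c15.png',im)
```

```text
-50 364 y [18.3 28.4 37.3] z 172.0 xmin -44.3
-40 250 y [18.3 30.6 37.3] z 169.4 xmin -40.0
-30 445 y [18.2 28.5 37.2] z 169.2 xmin -30.0
-20 445 y [18.1 28.3 37.1] z 169.1 xmin -20.0
-10 442 y [18.2 28.5 37.2] z 169.2 xmin -10.0
0 435 y [18.2 28.4 37.1] z 169.1 xmin 0.0
10 614 y [ 0.1 24.1 37.1] z 169.0 xmin 10.0
20 754 y [ 1.5 20.5 37.1] z 169.2 xmin 20.0
30 959 y [-38.4  15.1  36.9] z 169.2 xmin 30.0
40 980 y [-38.6  14.7  36.9] z 169.2 xmin 40.0
50 945 y [-38.5  13.8  36.9] z 169.2 xmin 50.0
60 501 y [-38.9 -23.8  36.9] z 169.2 xmin 60.0
70 40 y [-39.4 -27.3 -18.6] z 169.1 xmin 70.0
```

View pics/c15.png

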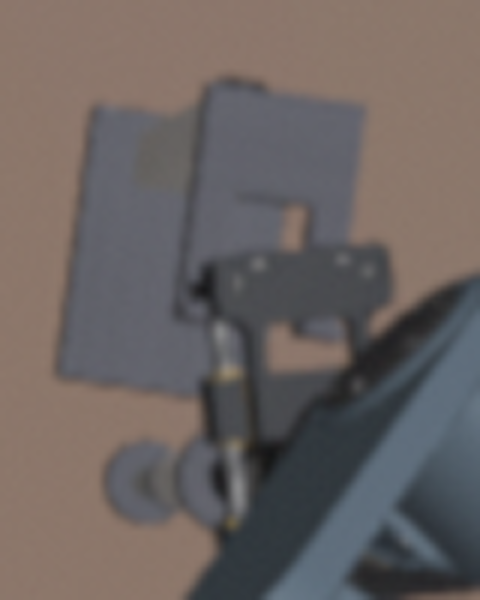

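Call:
carry_out([
  {"jaw": 1,"dx": 0,"dy": -0.005,"dz": -0.004,"rx": 0.005,"ry": 0,"rz": -0.008},
  {"jaw": 1,"dx": 0,"dy": -0.004,"dz": -0.003,"rx": 0.002,"ry": 0,"rz": -0.006},
  {"jaw": 1,"dx": 0,"dy": 0,"dz": 0,"rx": 0,"ry": 0,"rz": 0},
])

```text
time: 17.25
tool_pos: [448.5, -285.6, 207.3]
orientation: [179.9, -0.0, 95.6]
ft_force: [-0.2, -0.1, -2.9]
gripper_width: 24.8
```

Run:
```python
from plan import *
fr(); delta(*forkpose(-60,-0.4,20))
```

```text
t 17.25 q [-44.6  24.2  96.5   0.1  59.3 -50.3] tcp [ 448.5 -285.6  207.3] [179.9  -0.   95.6] F [-0.2 -0.1 -2.9] M [-0.09  0.07 -0.02] w 24.8
collar in fork: x -114.2 y 2.4 z 20.3 tilt [ 0.002  0.    -1.   ]
t 17.25 q [-44.6  24.2  96.5   0.1  59.3 -50.3] tcp [ 448.5 -285.6  207.3] [179.9  -0.   95.6] F [-0.2 -0.1 -2.9] M [-0.09  0.07 -0.02] w 24.8
dp m [ 0.0534 -0.0097 -0.0003] rv [-0.0005  0.0017 -0.0037] deg 0.24 dist 54.3
```

Call:
carry_out([
  {"jaw": 1,"dx": 0.006,"dy": -0.003,"dz": 0,"rx": 0,"ry": 0,"rz": 0},
  {"jaw": 1,"dx": 0.013,"dy": -0.002,"dz": 0,"rx": 0,"ry": 0,"rz": 0},
  {"jaw": 1,"dx": 0.013,"dy": -0.002,"dz": 0,"rx": 0,"ry": 0,"rz": 0},
  {"jaw": 1,"dx": 0.01,"dy": -0.002,"dz": 0,"rx": 0,"ry": 0,"rz": 0},
  {"jaw": 1,"dx": 0,"dy": 0,"dz": 0,"rx": 0,"ry": 0,"rz": 0},
])

```text
time: 17.75
tool_pos: [495.5, -295.3, 208.2]
orientation: [179.7, 0.1, 95.6]
ft_force: [-0.5, -0.3, -2.9]
gripper_width: 25.0
```

Run:
```python
from plan import *
fr(); delta(*forkpose(-2,-0.4,19)); snap('scene','s16'); snap('wrist','w16')
im=cv2.resize(cv2.imread('pics/s16.png')[80:230,120:280],None,fx=4,fy=4,interpolation=cv2.INTER_CUBIC); cv2.imwrite('pics/c16.png',im)
```

```text
t 17.75 q [-42.   27.4  90.2   0.2  62.1 -47.7] tcp [ 495.5 -295.3  208.2] [1.797e+02 1.000e-01 9.560e+01] F [-0.5 -0.3 -2.9] M [-0.08  0.06 -0.02] w 25.0
collar in fork: x -66.2 y -1.2 z 21.2 tilt [ 0.005 -0.001 -1.   ]
t 17.75 q [-42.   27.4  90.2   0.2  62.1 -47.7] tcp [ 495.5 -295.3  208.2] [1.797e+02 1.000e-01 9.560e+01] F [-0.5 -0.3 -2.9] M [-0.08  0.06 -0.02] w 25.0
dp m [ 0.0639 -0.0074 -0.0022] rv [ 0.001   0.0049 -0.0039] deg 0.37 dist 64.3
t 17.75 q [-42.   27.4  90.2   0.2  62.1 -47.7] tcp [ 495.5 -295.3  208.2] [1.797e+02 1.000e-01 9.560e+01] F [-0.5 -0.3 -2.9] M [-0.08  0.06 -0.02] w 25.0
t 17.8 q [-42.   27.4  90.3   0.1  62.2 -47.7] tcp [ 494.6 -294.9  208. ] [179.8   0.   95.6] F [ 0.7  0.3 -3.7] M [-0.08  0.1  -0.03] w 24.8
```

View pics/c16.png

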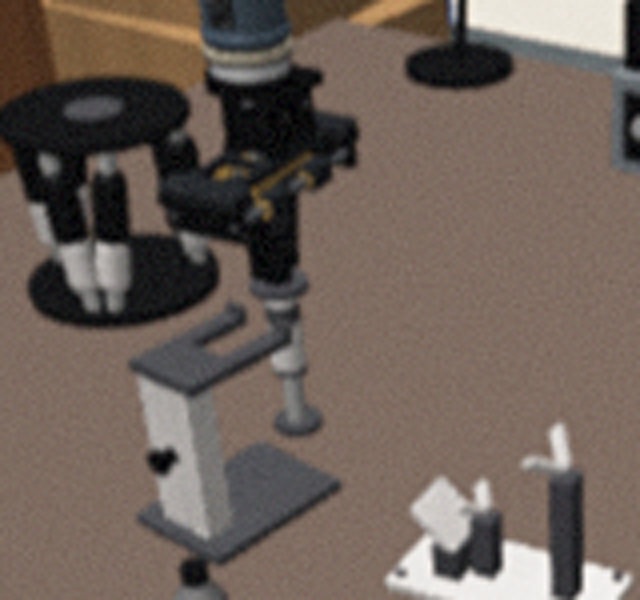

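View pics/w16.png

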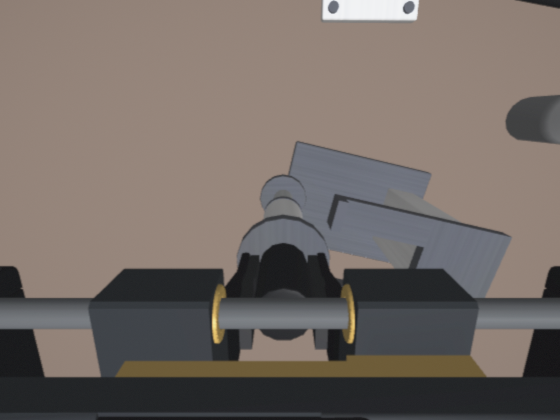

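Call:
carry_out([
  {"jaw": 1,"dx": 0.006,"dy": 0,"dz": -0.001,"rx": 0,"ry": 0.003,"rz": -0.002},
  {"jaw": 1,"dx": 0.01,"dy": -0.001,"dz": 0,"rx": 0,"ry": 0.001,"rz": -0.001},
  {"jaw": 1,"dx": 0.01,"dy": -0.001,"dz": 0,"rx": 0,"ry": 0,"rz": 0},
  {"jaw": 1,"dx": 0.01,"dy": -0.001,"dz": 0,"rx": 0,"ry": 0,"rz": 0},
])

```text
time: 18.25
tool_pos: [529.7, -297.0, 206.4]
orientation: [-179.7, -0.1, 95.4]
ft_force: [-1.0, -1.9, -2.8]
gripper_width: 24.7
```

Run:
```python
from plan import *
fr(); delta(*forkpose(-2,-0.4,19))
```

```text
t 18.25 q [-39.8  30.   85.5  -0.1  64.8 -45.1] tcp [ 529.7 -297.   206.4] [-1.797e+02 -1.000e-01  9.540e+01] F [-1.  -1.9 -2.8] M [-0.32  0.17 -0.  ] w 24.7
collar in fork: x -32.3 y 1.5 z 19.4 tilt [-0.005  0.002 -1.   ]
t 18.25 q [-39.8  30.   85.5  -0.1  64.8 -45.1] tcp [ 529.7 -297.   206.4] [-1.797e+02 -1.000e-01  9.540e+01] F [-1.  -1.9 -2.8] M [-0.32  0.17 -0.  ] w 24.7
dp m [ 0.0297 -0.0058 -0.0004] rv [-0.0021 -0.0052  0.0008] deg 0.32 dist 30.3
```

Call:
carry_out([
  {"jaw": 1,"dx": 0,"dy": -0.002,"dz": 0,"rx": -0.001,"ry": -0.004,"rz": 0},
  {"jaw": 1,"dx": 0,"dy": 0,"dz": 0,"rx": 0,"ry": 0,"rz": 0},
])

```text
time: 18.45
tool_pos: [531.9, -299.5, 206.3]
orientation: [180.0, -0.0, 95.4]
ft_force: [-0.4, -0.2, -2.7]
gripper_width: 24.9
```

Run:
```python
from plan import *
fr(); delta(*forkpose(-2,-0.4,19)); snap('wrist','w17'); snap('scene','s17')
im=cv2.resize(cv2.imread('pics/s17.png')[80:230,120:280],None,fx=4,fy=4,interpolation=cv2.INTER_CUBIC); cv2.imwrite('pics/c17.png',im)
```

```text
t 18.45 q [-39.9  30.1  85.3   0.   64.6 -45.3] tcp [ 531.9 -299.5  206.3] [180.   -0.   95.4] F [-0.4 -0.2 -2.7] M [-0.06  0.06 -0.02] w 24.9
collar in fork: x -29.6 y -0.7 z 19.3 tilt [ 0.001  0.    -1.   ]
t 18.45 q [-39.9  30.1  85.3   0.   64.6 -45.3] tcp [ 531.9 -299.5  206.3] [180.   -0.   95.4] F [-0.4 -0.2 -2.7] M [-0.06  0.06 -0.02] w 24.9
dp m [ 0.0274 -0.0033 -0.0003] rv [-0.0003  0.0008 -0.0003] deg 0.05 dist 27.6
t 18.45 q [-39.9  30.1  85.3   0.   64.6 -45.3] tcp [ 531.9 -299.5  206.3] [180.   -0.   95.4] F [-0.4 -0.2 -2.7] M [-0.06  0.06 -0.02] w 24.9
t 18.5 q [-39.9  30.1  85.3   0.1  64.6 -45.3] tcp [ 532.  -299.3  206.3] [179.9  -0.   95.4] F [-0.4  0.7 -3.6] M [-0.09  0.07  0.01] w 24.9
```

View pics/c17.png

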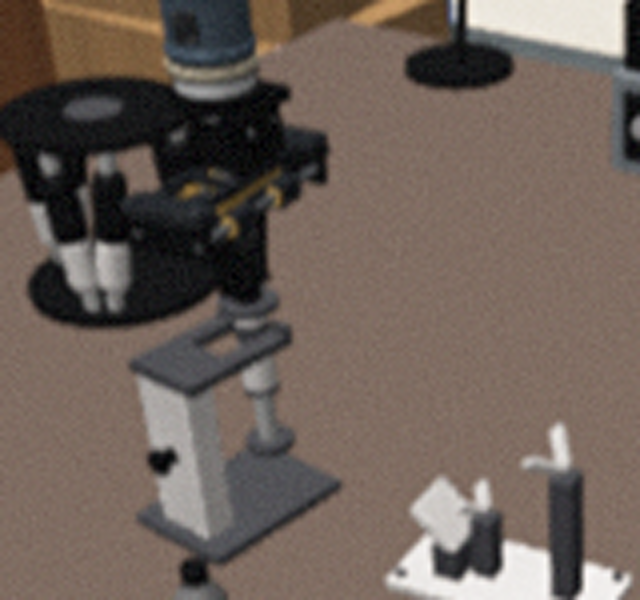

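View pics/w17.png

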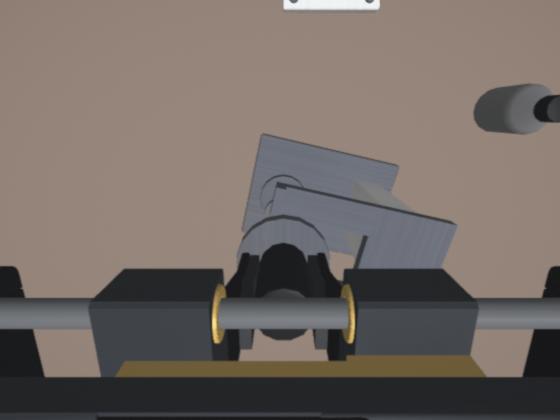

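Call:
carry_out([
  {"jaw": 1,"dx": 0.006,"dy": -0.001,"dz": 0,"rx": 0,"ry": 0,"rz": 0},
  {"jaw": 1,"dx": 0.008,"dy": -0.0015,"dz": 0,"rx": 0,"ry": 0,"rz": 0},
  {"jaw": 1,"dx": 0.007,"dy": -0.0015,"dz": 0,"rx": 0,"ry": 0,"rz": 0},
  {"jaw": 1,"dx": 0,"dy": 0,"dz": 0,"rx": 0,"ry": 0,"rz": 0},
])

```text
time: 18.95
tool_pos: [554.0, -303.5, 206.6]
orientation: [179.9, -0.0, 95.3]
ft_force: [0.1, -0.2, -2.8]
gripper_width: 25.0
```

Run:
```python
from plan import *
fr(); delta(*forkpose(-2,-0.4,4))
```

```text
t 18.95 q [-38.9  31.7  82.    0.1  66.2 -44.3] tcp [ 554.  -303.5  206.6] [179.9  -0.   95.3] F [ 0.1 -0.2 -2.8] M [-0.17  0.04 -0.01] w 25.0
collar in fork: x -7.2 y -1.8 z 19.6 tilt [ 0.001  0.001 -1.   ]
t 18.95 q [-38.9  31.7  82.    0.1  66.2 -44.3] tcp [ 554.  -303.5  206.6] [179.9  -0.   95.3] F [ 0.1 -0.2 -2.8] M [-0.17  0.04 -0.01] w 25.0
dp m [ 0.0054  0.0008 -0.0156] rv [-0.0008  0.0012  0.0009] deg 0.1 dist 16.5
```

Call:
carry_out([
  {"jaw": 1,"dx": 0.004,"dy": 0.001,"dz": -0.001,"rx": 0,"ry": 0,"rz": 0},
  {"jaw": 1,"dx": 0.001,"dy": 0,"dz": -0.004,"rx": 0,"ry": 0,"rz": 0},
  {"jaw": 1,"dx": 0,"dy": 0,"dz": -0.005,"rx": 0,"ry": 0,"rz": 0},
  {"jaw": 1,"dx": 0,"dy": 0,"dz": -0.003,"rx": 0,"ry": 0,"rz": 0},
  {"jaw": 1,"dx": 0,"dy": 0,"dz": 0,"rx": 0,"ry": 0,"rz": 0},
])

```text
time: 19.45
tool_pos: [558.9, -301.8, 191.7]
orientation: [-180.0, -0.1, 95.4]
ft_force: [0.7, 0.4, -3.4]
gripper_width: 24.9
```

Run:
```python
from plan import *
fr(); delta(*forkpose(-2,-0.4,0))
```

```text
t 19.45 q [-38.5  33.   82.2   0.1  64.9 -43.9] tcp [ 558.9 -301.8  191.7] [-1.80e+02 -1.00e-01  9.54e+01] F [ 0.7  0.4 -3.4] M [-0.08  0.02  0.03] w 24.9
collar in fork: x -2.6 y 0.5 z 4.7 tilt [-0.001  0.002 -1.   ]
t 19.45 q [-38.5  33.   82.2   0.1  64.9 -43.9] tcp [ 558.9 -301.8  191.7] [-1.80e+02 -1.00e-01  9.54e+01] F [ 0.7  0.4 -3.4] M [-0.08  0.02  0.03] w 24.9
dp m [ 0.0004 -0.0009 -0.0047] rv [-0.002  -0.0008  0.0005] deg 0.13 dist 4.8
```

Call:
carry_out([
  {"jaw": 1,"dx": 0,"dy": -0.0007,"dz": -0.002,"rx": -0.002,"ry": 0,"rz": 0},
  {"jaw": 1,"dx": 0,"dy": 0,"dz": -0.002,"rx": 0,"ry": 0,"rz": 0},
  {"jaw": 1,"dx": 0,"dy": 0,"dz": -0.001,"rx": 0,"ry": 0,"rz": 0},
])

```text
time: 19.75
tool_pos: [558.8, -302.6, 187.0]
orientation: [-180.0, 0.0, 95.4]
ft_force: [-0.8, 2.7, 3.6]
gripper_width: 25.2
```

Run:
```python
from plan import *
fr(); snap('scene','s18')
im=cv2.resize(cv2.imread('pics/s18.png')[80:230,120:280],None,fx=4,fy=4,interpolation=cv2.INTER_CUBIC); cv2.imwrite('pics/c18.png',im)
```

```text
t 19.75 q [-38.5  33.3  82.5  -0.   64.2 -43.8] tcp [ 558.8 -302.6  187. ] [-180.     0.    95.4] F [-0.8  2.7  3.6] M [ 0.17  0.27 -0.04] w 25.2
collar in fork: x -2.6 y -0.4 z 0.0 tilt [-0.001 -0.    -1.   ]
t 19.75 q [-38.5  33.3  82.5  -0.   64.2 -43.8] tcp [ 558.8 -302.6  187. ] [-180.     0.    95.4] F [-0.8  2.7  3.6] M [ 0.17  0.27 -0.04] w 25.2
```

View pics/c18.png

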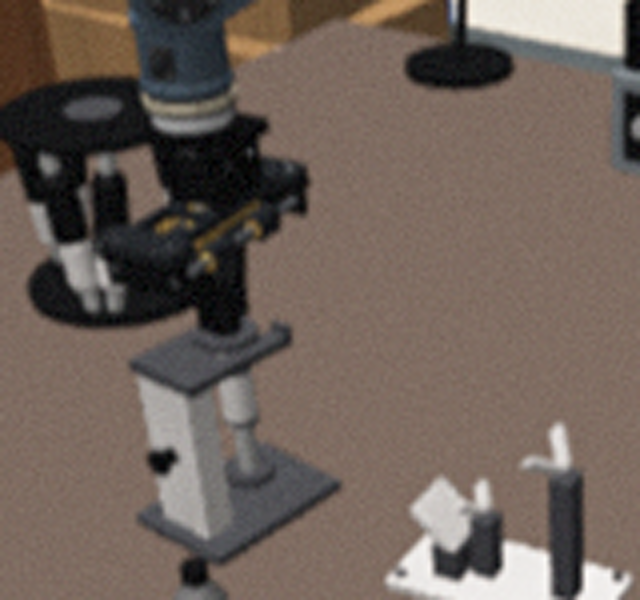

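Collar contact at the seat, 7 N, x −2.6 mm and y −0.4 mm from centre. I'll press a little to settle it flat, then open.

Call:
carry_out([
  {"jaw": 1,"dx": 0,"dy": 0,"dz": -0.001,"rx": 0,"ry": 0,"rz": 0},
  {"jaw": 0.65,"dx": 0,"dy": 0,"dz": 0,"rx": 0,"ry": 0,"rz": 0},
  {"jaw": 0.5,"dx": 0,"dy": 0,"dz": 0,"rx": 0,"ry": 0,"rz": 0},
  {"jaw": 0.4,"dx": 0,"dy": 0,"dz": 0,"rx": 0,"ry": 0,"rz": 0},
  {"jaw": 0.2,"dx": 0,"dy": 0,"dz": 0,"rx": 0,"ry": 0,"rz": 0},
  {"jaw": 0,"dx": 0,"dy": 0,"dz": 0,"rx": 0,"ry": 0,"rz": 0},
  {"jaw": 0,"dx": 0,"dy": 0,"dz": 0,"rx": 0,"ry": 0,"rz": 0},
])

```text
time: 20.5
tool_pos: [560.5, -304.2, 188.4]
orientation: [179.8, 0.3, 95.4]
ft_force: [0.3, 0.4, -0.3]
gripper_width: 62.2
```

Run:
```python
from plan import *
fr(); snap('wrist','w19')
```

```text
t 20.5 q [-38.5  33.2  82.4  -0.1  64.  -43.8] tcp [ 560.5 -304.2  188.4] [179.8   0.3  95.4] F [ 0.3  0.4 -0.3] M [-0.12  0.03  0.  ] w 62.2
collar in fork: x -0.6 y -1.8 z 1.4 tilt [ 0.004 -0.005 -1.   ]
t 20.5 q [-38.5  33.2  82.4  -0.1  64.  -43.8] tcp [ 560.5 -304.2  188.4] [179.8   0.3  95.4] F [ 0.3  0.4 -0.3] M [-0.12  0.03  0.  ] w 62.2
```

View pics/w19.png

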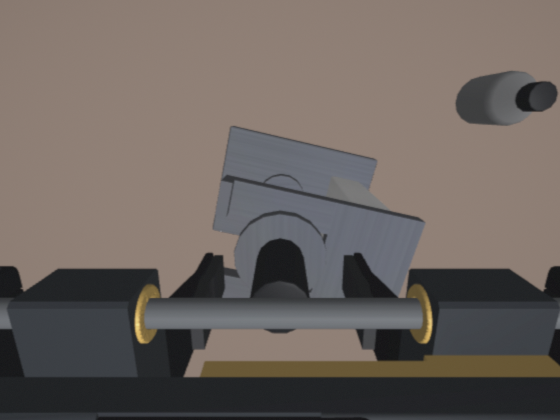

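Call:
carry_out([
  {"jaw": 0,"dx": 0,"dy": 0,"dz": 0.004,"rx": 0,"ry": 0,"rz": 0},
  {"jaw": 0,"dx": 0,"dy": 0,"dz": 0.01,"rx": 0,"ry": 0,"rz": 0},
  {"jaw": 0,"dx": 0,"dy": 0,"dz": 0.015,"rx": 0,"ry": 0,"rz": 0},
  {"jaw": 0,"dx": 0.002,"dy": 0,"dz": 0.015,"rx": 0,"ry": 0,"rz": 0},
  {"jaw": 0,"dx": 0.002,"dy": 0,"dz": 0.02,"rx": 0,"ry": 0,"rz": 0},
  {"jaw": 0,"dx": 0.002,"dy": 0,"dz": 0.03,"rx": 0,"ry": 0,"rz": 0},
  {"jaw": 0,"dx": -0.01,"dy": 0.01,"dz": 0.04,"rx": 0,"ry": 0,"rz": 0},
  {"jaw": 0,"dx": -0.03,"dy": 0.02,"dz": 0.03,"rx": 0,"ry": 0,"rz": 0},
  {"jaw": 0,"dx": -0.03,"dy": 0.03,"dz": 0.01,"rx": 0,"ry": 0,"rz": 0},
  {"jaw": 0,"dx": -0.02,"dy": 0.02,"dz": 0,"rx": 0,"ry": 0,"rz": 0},
])

```text
time: 21.55
tool_pos: [475.9, -224.8, 374.0]
orientation: [179.5, 0.6, 95.2]
ft_force: [0.1, -0.2, 0.2]
gripper_width: 87.2
```

Run:
```python
from plan import *
log(); snap('scene','s20'); snap('wrist','w20'); snap('top','t20')
im=cv2.resize(cv2.imread('pics/s20.png')[110:270,120:320],None,fx=3.5,fy=3.5,interpolation=cv2.INTER_CUBIC); cv2.imwrite('pics/c20.png',im)
```

```text
t 21.55 q [-37.4  13.6  84.3  -0.1  81.4 -42.7] tcp [ 475.9 -224.8  374. ] [179.5   0.6  95.2] F [ 0.1 -0.2  0.2] M [-0.08  0.04  0.02] w 87.2
t 21.55 q [-37.4  13.6  84.3  -0.1  81.4 -42.7] tcp [ 475.9 -224.8  374. ] [179.5   0.6  95.2] F [ 0.1 -0.2  0.2] M [-0.08  0.04  0.02] w 87.2
t 21.6 q [-37.3  13.3  84.6  -0.   81.6 -42.7] tcp [ 472.8 -221.3  373.9] [179.7   0.4  95.3] F [-3.4  3.1 -0.8] M [0.01 0.22 0.07] w 87.3
t 21.65 q [-37.4  13.5  84.4  -0.1  81.5 -42.7] tcp [ 474.6 -223.2  373.3] [179.6   0.4  95.3] F [ 0.2 -0.1 -0.1] M [-0.1  -0.02  0.01] w 87.0
```

View pics/c20.png

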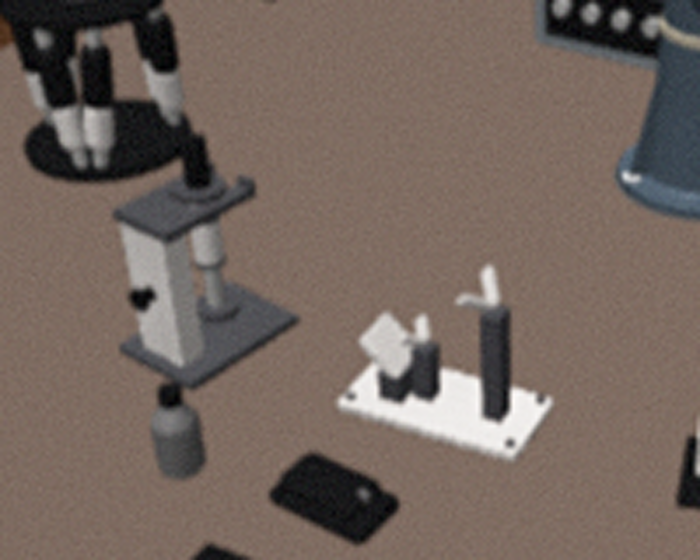

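View pics/w20.png

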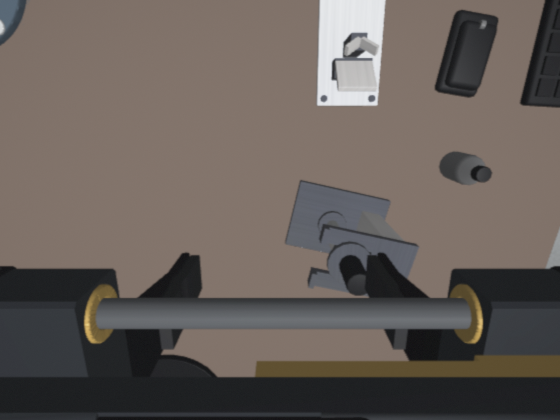

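View pics/t20.png

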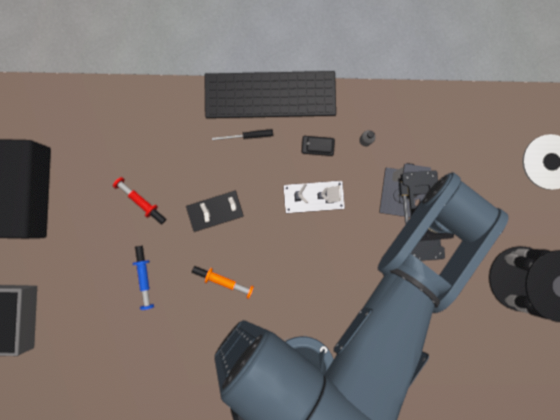

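Call:
carry_out([
  {"jaw": 0,"dx": -0.02,"dy": 0.03,"dz": 0.01,"rx": 0,"ry": 0,"rz": 0},
  {"jaw": 0,"dx": -0.02,"dy": 0.04,"dz": 0,"rx": 0,"ry": 0,"rz": 0},
  {"jaw": 0,"dx": -0.01,"dy": 0.04,"dz": 0,"rx": 0,"ry": 0,"rz": 0},
  {"jaw": 0,"dx": 0,"dy": 0.02,"dz": 0,"rx": 0,"ry": 0,"rz": 0},
  {"jaw": 0,"dx": 0,"dy": 0,"dz": 0,"rx": 0,"ry": 0,"rz": 0},
  {"jaw": 0,"dx": 0,"dy": 0,"dz": 0,"rx": 0,"ry": 0,"rz": 0},
])

```text
time: 22.3
tool_pos: [429.2, -96.4, 384.0]
orientation: [179.3, 0.8, 95.1]
ft_force: [-0.7, -0.9, -0.8]
gripper_width: 87.2
```

Run:
```python
from plan import *
snap('scene','s21'); snap('top','t21')
g=lambda f: cv2.imread(f'pics/{f}.png').astype(int)
print('motion scene leg area',abs(g('s21')-g('s20'))[125:215,150:200].mean(1).mean().round(2))
# bystanders
for f,b in (('top',(120,170,200,400)),):
    D=abs(g('t21')-g('top0')).max(2)[b[0]:b[1],b[2]:b[3]]; print('bystander diff px>40:',(D>40).sum())
for nm in ('s21','t21'):
    p,d,K,rv,tv=load(f'pics/{nm}.npz'); X=cloud(d,K,rv,tv).reshape(-1,3)
    c=np.c_[(X[:,:2]-S)@fx,(X[:,:2]-S)@fy,X[:,2]]; m=(abs(c[:,0])<32)&(abs(c[:,1])<32)
    for lo,hi,n in ((183,230,'head'),(174,182,'collar top'),(75,155,'barrel'),(20,60,'rod/foot')):
        k=c[m&(c[:,2]>lo)&(c[:,2]<hi)]
        if len(k): print(nm,n,len(k),'mean',k.mean(0).round(1),'x',np.percentile(k[:,0],[3,97]).round(),'y',np.percentile(k[:,1],[3,97]).round(),'z',np.percentile(k[:,2],[3,50,97]).round(1))
# axis of leg in scene image: predicted vertical line
p,d,K,rv,tv=load('pics/s21.npz')
P=S+(-2)*fx
print('pred px head top/mid/foot',proj([[*P,228],[*P,128],[*P,28]],K,rv,tv).round(1).tolist())
im=cv2.resize(p[120:230,130:230],None,fx=5.4,fy=5.4,interpolation=cv2.INTER_CUBIC); cv2.imwrite('pics/c21.png',im)
im=cv2.resize(cv2.imread('pics/t21.png')[150:230,370:450],None,fx=7,fy=7,interpolation=cv2.INTER_CUBIC); cv2.imwrite('pics/c21t.png',im)
```

```text
t 22.3 q [-27.1   4.9  93.6  -0.3  80.5 -32.1] tcp [429.2 -96.4 384. ] [179.3   0.8  95.1] F [-0.7 -0.9 -0.8] M [-0.07  0.03  0.05] w 87.2
t 22.35 q [-27.1   4.9  93.6  -0.3  80.5 -32.1] tcp [429.3 -96.6 383.9] [179.3   0.7  95. ] F [0.5 0.5 0.3] M [-0.08  0.04  0.  ] w 87.1
motion scene leg area 3.43
bystander diff px>40: 0
s21 head 105 mean [  2.4   5.7 208.6] x [-11.  10.] y [-6. 15.] z [184.4 209.1 229.5]
s21 collar top 77 mean [  2.5   6.  178.6] x [-24.  23.] y [-21.  24.] z [175.1 178.7 181.6]
s21 barrel 124 mean [  3.5   8.1 112.6] x [-11.  13.] y [-5. 16.] z [ 78.2 112.  142.2]
s21 rod/foot 90 mean [ 3.   5.8 41.6] x [-18.  18.] y [-15.  21.] z [31.9 40.2 56.5]
t21 head 101 mean [ -4.6   4.9 216.6] x [-15.   9.] y [-10.  14.] z [187.4 224.1 229.7]
t21 collar top 146 mean [ -5.    7.8 178. ] x [-27.  22.] y [-21.  28.] z [174.3 178.  181.5]
t21 barrel 1 mean [-16.9  -0.8 110.9] x [-17. -17.] y [-1. -1.] z [110.9 110.9 110.9]
t21 rod/foot 68 mean [-3.7 13.  38.7] x [-22.  15.] y [ 5. 22.] z [31.6 38.4 50.9]
pred px head top/mid/foot [[174.4, 150.4], [178.3, 176.0], [181.9, 199.6]]
```

View pics/c21.png

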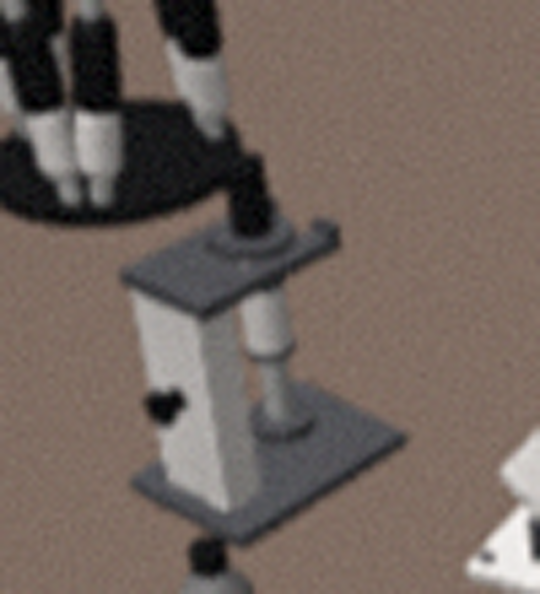

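View pics/c21t.png

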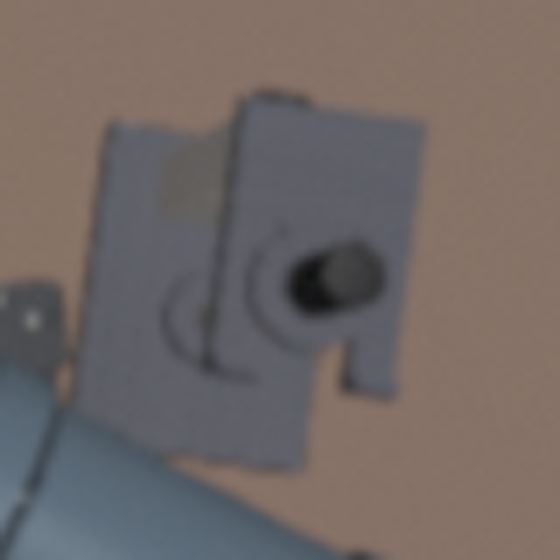

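Run:
```python
from plan import *
snap('scene','s22')
a,b=[cv2.GaussianBlur(cv2.imread(f'pics/{f}.png'),(5,5),0).astype(int) for f in('s21','s22')]
print('leg',abs(a-b)[125:215,150:200].max(),'background',abs(a-b)[300:400,350:500].max())
print(manip.sign_off())
```

```text
t 22.4 q [-27.2   4.9  93.6  -0.3  80.5 -32.1] tcp [429.2 -96.9 383.8] [179.3   0.7  95. ] F [-0.2  0.1 -0.1] M [-0.07  0.04  0.03] w 87.3
leg 4 background 4
the job is handed in; nothing more can be done
None
```

The leg is hanging upright, foot down, in the fork, and the job was handed in at 22.4 s.

**What I did:**
- Took the leg from the rack by its barrel and laid it in the 45° cradle, pressing it down against the stop and into the saddles. I let go there and backed off.
- Took it again by its head with the tool along its axis, turned it vertical, brought it in through the fork mouth above the lips, lowered it and released it.

**Last checks:**
- **Cradle:** after release, the collar lay at about 43–50 mm along the axis (42–50 expected) and the foot was at the stop.
- **Fork:** the collar's top face is at about 178 mm and the head's top at about 229 mm, as expected for a collar resting on the fork. It sits about 3 mm towards the mouth and 1–2 mm to one side, which is within the play.
- **Stillness:** two late pictures of the leg differed no more than image noise.
- **Bystanders:** the part of the top view with the mouse, screwdriver and bottle showed no change from the start.

**What disagreed:**
- The wrist camera read about 1–3 mm off the robot's own pose; I went by relative views and contact force instead.
- There was a brief sideways touch of about 2 N at a tine on the way in, which I corrected.
- While pressing against the stop, the tool tilted by about 1.4°. I corrected this before letting go.

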